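Pack the finished beadwork into its presentation boxes

ROBOT

A 6-joint arm with a two-finger parallel gripper is mounted at the origin on the work surface. World frame = base frame: x ahead of the robot, y to its left, z up, the work surface at z = 0. Lengths are in m, angles in degrees, forces in N, time in s.
With the tool pointing down it reaches from about 0.35 to 0.925 m from the base axis. Payload 6.4 kg.
Tool frame: the origin (TCP) lies at the very end of the fingers, on their centre line; the grasp point (between the pads) lies 19 mm behind it (bot.grasp_offset is the distance from the TCP to the grasp point, in m); z points along the fingers, x is the direction in which the jaws open and shut, and the axes are right-handed (so a half turn about z gives the same grasp; the last joint's range is limited). The gripper opens to 94 mm and grips with 3 to 60 N. Pads are 16 mm wide; open, the fingers measure 119 mm over their backs; the gripper's body (75 mm by 177 mm) begins 78 mm behind the grasp point.
Start: joints at [-79.933, 14.043, 89.255, -0, 76.702, -9.975], TCP at [0.223, -0.611, 0.178] pointing down, gripper open.
Joint ranges: [-179.41, 179.41], [-58.25, 129.5], [7.25, 145.43], [-54.29, 234.29], [11.92, 165.04], [-157.13, 157.13]. Speed limits (degrees/s): [147.25, 147.25, 180, 180, 180, 180].

INTERFACE

Orientations are given as a 3x3 rotation matrix whose columns are the frame's x, y, z axes.
In Python, from plant import get_obs, vision, sign_off, nets, bot gives the robot as it stands.
- The arm moves only by the tool send_rows, never from a script. Its argument "moves" is a list that holds one entry, the list of rows, each a list of 7 numbers: the opening in per cent of the stroke, from 0 (shut) to 100 (fully open), then the shift along the tool's x, y, z in m, then the turn, a rotation vector about the tool's x, y, z in degrees. In form: [[[fingers, tx, ty, tz, rx, ry, rz], ...]]. A call has 1 to 5 rows; each row is the pose to reach, as a shift and turn from the pose measured when the call began, along the tool's axes at that moment; what a row does not reach only later rows make up. A row lasts 1/12 s, in which the tool goes at most 41.7 mm and 7.16 degrees, less where a joint would pass 70% of its speed; a pose out of reach is approached as far as the arm can. A call with a gripper value outside its range is refused whole. The fingers move at their own pace and stop on an object; "force" is the grip in N (left out, the last holds). Time passes only in rows, so rows that repeat a pose let the fingers close. It gives the time, the measured TCP pose, the force and the opening at its end, in the units of the state.
- get_obs(): the state, without advancing time (a new reading comes with each control period).
- vision.capture(name): name is "scene" or "top" or "wrist"; returns a dict with "frame" (480x640x3 uint8, red, green, blue), "fx", "fy", "cx", "cy" (pixels), "dist_coeffs" ([k1, k2, p1, p2, k3] as OpenCV has them; the pictures are not rectified), "extrinsics" (4x4, takes a point from camera to world coordinates). Camera axes: x right, y up, looking along -z (the intrinsics and any distortion apply to the point x, -y, -z); pixel columns grow to the right and rows downward; lengths in m; the calibration is good to about 2 mm. A picture is of the moment at which its call begins. There is no depth.
- sign_off(): hands the job in, once; it reports no verdict.
Trained networks look in a picture, given as the dict that the camera call returned (one of the last four; its "shot" number tells which), for a name from the list of things; names that differ only in an ending like _2 or _b are one class to them, and where a whole thing is asked for, a point or a joint stands for the part that bears it (a point fixed in the world has none). Each returns a list of dicts, best first, with "confidence" (0 to 1); they miss things now and then, are a little off and sometimes report something else, mostly with a low value. They report only what shows in the picture. A call takes as long as a camera call.
- nets.regions_of(picture, query): "region" (480x640 bool, what is visible of it).
- nets.tip_of(picture, query): "at" ([x, y, z] in m, in world coordinates, good to about 4 mm: a listed point, or the origin of a listed thing).
The state is a dict: "time_s": time; "q": joint angles; "qvel": joint speeds; "joint_torque": joint torques, N m; "tool_pos": TCP position; "tcp_rot": TCP orientation; "force": force on the tool from outside, world axes, zero at the start; "ft_torque": the same for the moment, N m; "finger_gap": finger opening in m.
Only numpy, scipy, OpenCV 4.12 (cv2) and the standard library are available. Lean on these libraries where they do the work, as an engineer would, in place of code of your own. Each camera call takes 0.05 s, during which the arm holds its last target.

TASK

Pack the four finished beadwork pieces: put each upright into the presentation box whose foam cut-out matches its shape and size, square pot, large round pot, small round pot and long case, so that it stands fully down on the floor of the cut-out. Set every piece down gently rather than dropping it, and leave the tall unfinished blue box standing where it is.

Things in the scene. Friction and masses are not known exactly. Their poses are not given: they have to be found in the camera images.
- square_pot: Finished piece: open square pot of blue beads in upright columns, 50 x 50 mm, 58 mm tall, walls 5 mm thick, about 140 g; origin at the centre of its underside, z up. x and y square to its sides
- round_pot: Finished piece: large round lidded pot of red beads, 56 mm in diameter, 56 mm tall with its flat lid (one solid piece), straight sides, about 150 g; origin at the centre of its underside, z up
- small_pot: Finished piece: small round lidded pot of yellow beads, 36 mm in diameter, straight sides up to 47 mm, domed lid to 52 mm with a brass ball knob to 64 mm (one solid piece), about 70 g; origin at the centre of its underside, z up
- long_case: Finished piece: long narrow closed case of green beads, 92 mm (its x) by 32 mm (its y), 54 mm tall, about 140 g; origin at the centre of its underside, z up
- box_square: Brown cardboard presentation box, 100 x 100 mm, with a square cut-out of 66 x 66 mm for the square pot, sides parallel to the box's x and y. The box is fixed, 22 mm high, open on top; its charcoal foam is flush with the rim, and the cut-out is 14 mm deep with a flat white floor 8 mm above the table. Origin at the centre of the underside, below the middle of the cut-out, z up
- box_round: Brown cardboard presentation box, 100 x 100 mm, with the larger round cut-out, 72 mm in diameter, for the large round pot. The box is fixed, 22 mm high, open on top; its charcoal foam is flush with the rim, and the cut-out is 14 mm deep with a flat white floor 8 mm above the table. Origin at the centre of the underside, below the middle of the cut-out, z up
- box_small: Small brown cardboard presentation box, 80 x 80 mm, with the smaller round cut-out, 52 mm in diameter, for the small round pot. The box is fixed, 22 mm high, open on top; its charcoal foam is flush with the rim, and the cut-out is 14 mm deep with a flat white floor 8 mm above the table. Origin at the centre of the underside, below the middle of the cut-out, z up
- box_long: Brown cardboard presentation box, 86 mm (its x) by 146 mm (its y), with a long rectangular cut-out of 48 mm (x) by 108 mm (y) for the long case. The box is fixed, 22 mm high, open on top; its charcoal foam is flush with the rim, and the cut-out is 14 mm deep with a flat white floor 8 mm above the table. Origin at the centre of the underside, below the middle of the cut-out, z up. The case's x axis must lie along this box's y axis, either way round
- unfinished: Unfinished tall open box of blue beads with an uneven top edge, 60 mm (x) by 80 mm (y), about 75 to 100 mm tall, loose on a white sheet of paper in the middle of the work area; origin at the centre of its underside, z up. Not part of the order; leave it alone

How it is judged:
By the outcome, as a careful person would: the job done as asked, in the order asked, and still so for the second after the job is handed in, with the robot touching nothing.
It also fails if it takes over 120 s, if anything falls off the work surface, if the arm or the gripper's body presses on something with over 40 N, if the wrist force passes 120 N, or if a joint passes its speed limit or range.

## Working session

There is one attempt and no reset: what is moved stays moved. The work goes in short steps, Python scripts to look and compute and a tool call to move; the robot and the scene stay as the last step left them, time stands still between calls to the robot, and variables do not carry over. Pictures are saved under pics/ and viewed, and the job is handed in when it is done.

Besides the shell and the picture viewer there is one more tool, called after "Call:" by a JSON object that holds its "name" and its "arguments". send_rows: Moves the arm, as the interface text tells. Its arguments: {"type":"object","properties":{"moves":{"type":"array"},"force":{"type":"number"}},"required":["moves"]}

```bash
mkdir -p pics; ls
python3 - <<'E'
from plant import get_obs, vision, nets, bot
import cv2
o=get_obs(); print(o)
print([a for a in dir(bot) if a[0]!='_'], bot.grasp_offset)
for n in ['scene','top','wrist']:
    p=vision.capture(n); cv2.imwrite(f'pics/{n}0.png',p['frame'][:,:,::-1]); print(n,p['fx'],p['dist_coeffs'],p['extrinsics'])
E
```

```text
pics
{'time_s': 0.0, 'q': array([-7.99326659e+01,  1.40844953e+01,  8.93233505e+01, -1.42888161e-03,
        7.67026139e+01, -9.97427125e+00]), 'qvel': array([ 0.04857287,  0.01513539, -0.04250735, -0.0410101 , -0.00083199,
        0.09669309]), 'joint_torque': array([-1.81964269e-04, -4.15835345e+01, -3.14601266e+01,  6.85427058e-02,
        3.31612432e-02, -1.52599368e-04]), 'tool_pos': array([ 0.22264921, -0.60998429,  0.17675587]), 'tcp_rot': array([[ 3.42707478e-01, -9.39442097e-01, -3.60900899e-04],
       [-9.39440239e-01, -3.42707528e-01,  1.89395770e-03],
       [-1.90294705e-03, -3.10028639e-04, -9.99998141e-01]]), 'force': array([-0.68003467,  0.37352374, -0.90578775]), 'ft_torque': array([0.01262004, 0.00040784, 0.06126975]), 'finger_gap': 0.09418853244889176}
['PlanningError', 'grasp_offset'] 0.0188
scene 496.5387998456326 [-0.09171958  0.          0.          0.          0.        ] [[ 0.46471919 -0.71803528  0.51813261  1.06820025]
 [ 0.88535231  0.3858504  -0.25936605 -0.24847997]
 [-0.0136877   0.57926229  0.81502629  0.88878568]
 [ 0.          0.          0.          1.        ]]
top 584.6711988035584 [0.0521232 0.        0.        0.        0.       ] [[-1.98475634e-02  9.89801868e-01 -1.41061466e-01  3.16453877e-01]
 [-9.99696119e-01 -2.17100515e-02 -1.16765933e-02 -6.85270677e-04]
 [-1.46199655e-02  1.40786848e-01  9.89931978e-01  1.49692974e+00]
 [ 0.00000000e+00  0.00000000e+00  0.00000000e+00  1.00000000e+00]]
wrist 398.94044101329666 [0.00050501 0.         0.         0.         0.        ] [[ 0.3427036   0.90315973  0.2585667   0.29879028]
 [-0.93944234  0.3299151   0.0927584  -0.5824589 ]
 [-0.00152941 -0.27469714  0.96152958  0.38406474]
 [ 0.          0.          0.          1.        ]]
```

View pics/scene0.png

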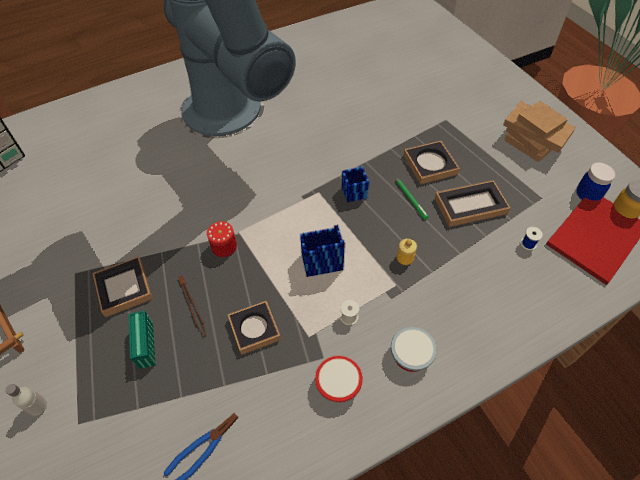

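View pics/top0.png

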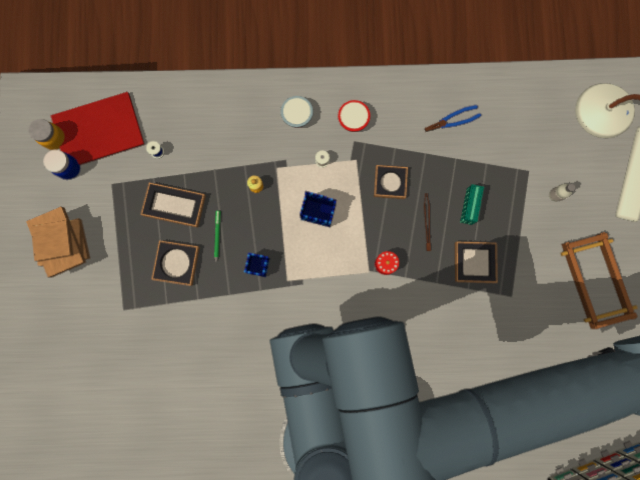

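View pics/wrist0.png

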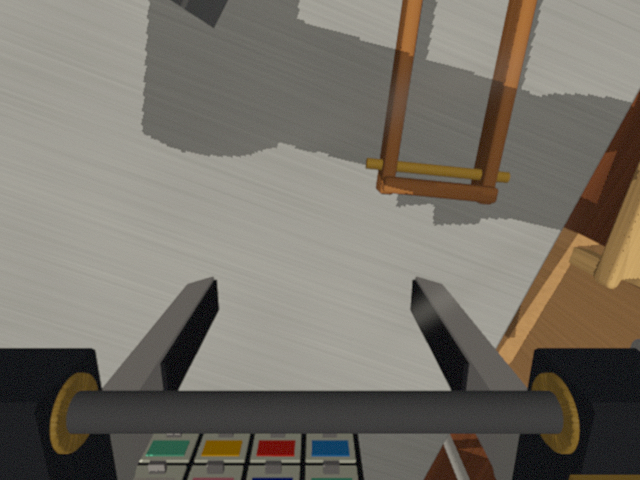

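```bash
cat > h.py <<'E'
import numpy as np, cv2, pickle
from scipy.optimize import minimize
def proj(p,P):
    E=np.linalg.inv(p['extrinsics']); c=np.atleast_2d(P)@E[:3,:3].T+E[:3,3]
    c=c*[1,-1,-1]
    K=np.array([[p['fx'],0,p['cx']],[0,p['fy'],p['cy']],[0,0,1]])
    return cv2.projectPoints(c.reshape(-1,1,3),np.zeros(3),np.zeros(3),K,np.array(p['dist_coeffs'],float))[0].reshape(-1,2)
def ray(p,uv):
    K=np.array([[p['fx'],0,p['cx']],[0,p['fy'],p['cy']],[0,0,1]])
    n=cv2.undistortPoints(np.array(uv,float).reshape(-1,1,2),K,np.array(p['dist_coeffs'],float)).reshape(-1,2)
    d=np.c_[n[:,0],-n[:,1],-np.ones(len(n))]@p['extrinsics'][:3,:3].T
    return p['extrinsics'][:3,3],d
def onplane(p,uv,z):
    o,d=ray(p,uv); return o+d*((z-o[2])/d[:,2])[:,None]
def shape(name):
    t=np.linspace(0,2*np.pi,36,endpoint=False)
    def rect(a,b,h): return [np.array([[sx*a/2,sy*b/2,z] for sx in(-1,1) for sy in(-1,1)]) for z in (0,h)]
    def cyl(d,h,z=0): return np.c_[d/2*np.cos(t),d/2*np.sin(t),0*t+h]
    return np.vstack({'square_pot':lambda:rect(.05,.05,.058),'round_pot':lambda:[cyl(.056,0),cyl(.056,.056)],
     'small_pot':lambda:[cyl(.036,0),cyl(.036,.047),cyl(.012,.058),cyl(.004,.064)],'long_case':lambda:rect(.092,.032,.054),
     'box_square':lambda:rect(.1,.1,.022),'box_round':lambda:rect(.1,.1,.022),'box_small':lambda:rect(.08,.08,.022),'box_long':lambda:rect(.086,.146,.022),
     'unfinished':lambda:rect(.06,.08,.09)}[name]())
def sil(p,pts,S=8):
    h=cv2.convexHull(proj(p,pts).astype(np.float32)).reshape(-1,2)
    return h
def fit(name,views,x0,yaw0s,z_free=False):
    # views: list of (pic,mask)
    sh=shape(name); S=4
    crops=[]
    for p,m in views:
        ys,xs=np.nonzero(m); a=max(xs.min()-15,0);b=max(ys.min()-15,0);c=min(xs.max()+15,639);d=min(ys.max()+15,479)
        mm=cv2.resize(m[b:d+1,a:c+1].astype(np.uint8),None,fx=S,fy=S,interpolation=cv2.INTER_NEAREST)
        crops.append((p,mm,a,b))
    def cost(v):
        c,s=np.cos(v[2]),np.sin(v[2]); R=np.array([[c,-s,0],[s,c,0],[0,0,1]])
        P=sh@R.T+[v[0],v[1],v[3] if len(v)>3 else 0]; t=0
        for p,mm,a,b in crops:
            h=cv2.convexHull(proj(p,P).astype(np.float32)).reshape(-1,2)
            h=((h-[a-.5,b-.5])*S-.5)
            im=np.zeros_like(mm); cv2.fillConvexPoly(im,np.round(h*16).astype(np.int32),1,shift=4)
            t+=1-(im&mm).sum()/max((im|mm).sum(),1)
        return t/len(crops)
    best=None
    for y in yaw0s:
        v0=[x0[0],x0[1],y]+([0.] if z_free else []); n=len(v0)
        st=np.diag([.006,.006,.15,.006][:n])
        r=minimize(cost,v0,method='Nelder-Mead',options=dict(initial_simplex=np.vstack([v0,np.array(v0)+st]),xatol=1e-4,fatol=1e-4,maxiter=400))
        if best is None or r.fun<best.fun: best=r
    return best.x,best.fun
E
python3 - <<'E'
from h import *
from plant import *
names=['square_pot','round_pot','small_pot','long_case','box_square','box_round','box_small','box_long','unfinished']
V={}
pics={n:vision.capture(n) for n in('top','scene')}
out={}
for n in names:
    tips=[];views=[]
    for k,p in pics.items():
        t=nets.tip_of(p,n); r=nets.regions_of(p,n)
        if t: tips.append(t[0]['at']); s=(k,np.round(t[0]['at'],3),round(t[0]['confidence'],2),len(t))
        else: s=(k,None)
        if r: views.append((p,r[0]['region'])); s+=(round(r[0]['confidence'],2),int(r[0]['region'].sum()),len(r), np.round(np.argwhere(r[0]['region']).mean(0)[::-1]))
        print(n,*s)
    out[n]=(tips,views)
pickle.dump((pics,out),open('m0.pkl','wb'))
E
python3 - <<'E'
from h import *
pics,out=pickle.load(open('m0.pkl','rb'))
for n,(t,v) in out.items():
    if not t or not v: continue
    ys=[0] if n in('round_pot','small_pot') else ([0,.4,-.4,.8] if n in('square_pot','box_square','box_round','box_small') else np.linspace(0,np.pi,7)[:-1])
    a=fit(n,v,np.mean(t,0),ys); b=fit(n,v,a[0],[a[0][2]],True)
    print(n,np.round(a[0][:2],4),round(np.degrees(a[0][2]),1),round(a[1],3),'| zfree',np.round(b[0],4),round(b[1],3), [len(v)])
E
```

```text
square_pot top [0.432 0.165 0.003] 0.82 1 0.67 442 1 [256. 264.]
square_pot scene [ 0.432  0.166 -0.001] 0.71 1 0.77 754 1 [355. 184.]
round_pot top [ 0.427 -0.155  0.001] 0.56 1 0.97 425 1 [387. 263.]
round_pot scene [ 0.432 -0.161  0.001] 0.65 1 0.59 2260 1 [122. 286.]
small_pot top [ 0.642  0.174 -0.   ] 0.67 1 0.56 158 1 [254. 184.]
small_pot scene [0.641 0.169 0.006] 0.92 1 0.87 401 1 [406. 251.]
long_case top [ 0.575 -0.38  -0.004] 0.81 1 0.83 654 1 [471. 204.]
long_case scene [ 0.571 -0.381  0.001] 0.8 1 0.7 1248 2 [141. 339.]
box_square top [ 0.43  -0.386 -0.003] 0.7 2 0.82 1642 1 [475. 262.]
box_square scene [ 0.434 -0.384  0.002] 0.85 1 0.73 2276 2 [471. 203.]
box_round top [ 0.446  0.377 -0.   ] 0.96 1 0.84 1630 1 [175. 263.]
box_round scene [ 0.444  0.375 -0.001] 0.97 1 0.74 1557 1 [431. 162.]
box_small top [ 0.643 -0.179  0.   ] 0.69 1 0.61 1038 1 [391. 181.]
box_small scene [ 0.647 -0.177  0.002] 0.82 1 0.64 1839 1 [254. 327.]
box_long top [ 0.593  0.379 -0.004] 0.61 1 0.84 1984 2 [173. 205.]
box_long scene [0.593 0.383 0.003] 0.58 2 0.61 2227 1 [472. 203.]
unfinished t
[... 218 characters left out ...]
7 0.545 | zfree [ 0.4365 -0.1686  1.189  -0.0721] 0.524 [2]
small_pot [0.6408 0.1699] 10.9 0.167 | zfree [0.6408 0.1699 0.1896 0.    ] 0.167 [2]
long_case [ 0.5745 -0.3801] -13.6 0.068 | zfree [ 5.745e-01 -3.801e-01 -2.375e-01 -1.000e-04] 0.068 [2]
box_square [ 0.4308 -0.386 ] -3.2 0.523 | zfree [ 0.4308 -0.386  -0.055   0.    ] 0.523 [2]
box_round [0.4437 0.3744] -9.7 0.037 | zfree [ 0.4437  0.3744 -0.17    0.    ] 0.037 [2]
box_small [ 0.6428 -0.1799] -5.2 0.054 | zfree [ 0.6428 -0.1799 -0.091   0.    ] 0.054 [2]
box_long [0.5941 0.3825] -13.7 0.045 | zfree [ 0.5941  0.3825 -0.2396  0.    ] 0.045 [2]
unfinished [0.5673 0.0097] 163.0 0.047 | zfree [ 0.5704  0.0096  2.8419 -0.016 ] 0.044 [1]
```

Run:
```python
from h import *
pics,out=pickle.load(open('m0.pkl','rb'))
wrong=out['round_pot'][1][1][1]
out['box_square'][1][1]=(pics['scene'],wrong)
def col(p,f,c,r=40):
    h=cv2.cvtColor(p['frame'],cv2.COLOR_RGB2HSV).astype(int); m=f(h)
    m=cv2.morphologyEx(m.astype(np.uint8),cv2.MORPH_CLOSE,np.ones((7,7)))
    z=np.zeros_like(m); cv2.circle(z,c,r,1,-1); m=m&z
    n,l,s,_=cv2.connectedComponentsWithStats(m); return l==1+np.argmax(s[1:,4])
red=lambda h:((h[...,0]<6)|(h[...,0]>174))&(h[...,1]>130)&(h[...,2]>50)
yel=lambda h:(h[...,0]>14)&(h[...,0]<34)&(h[...,1]>100)&(h[...,2]>60)
out['round_pot']=(out['round_pot'][0],[(pics['top'],col(pics['top'],red,(387,263))),(pics['scene'],col(pics['scene'],red,(222,238)))])
out['small_pot']=(out['small_pot'][0],[(pics['top'],col(pics['top'],yel,(255,184))),(pics['scene'],col(pics['scene'],yel,(406,251)))])
ims={k:p['frame'][:,:,::-1].copy() for k,p in pics.items()}
res={}
for n,(t,v) in out.items():
    ys=[0] if n in('round_pot','small_pot') else ([0,.4,-.4,.8] if n in('square_pot','box_square','box_round','box_small') else np.linspace(0,np.pi,7)[:-1])
    a=fit(n,v,np.mean(t,0),ys); b=[fit(n,v,a[0],[a[0][2]],True)]
    sh=shape(n)
    # z by offset start
    x=a[0].copy()
    best=[]
    for p,m in v:
        f1=fit(n,[(p,m)],a[0],[a[0][2]]); best.append(np.round(f1[0][:2],4))
    zs=[]
    for z in (-.01,-.005,0,.005,.01):
        import h as H
        o=H.shape; H.shape=lambda nn: o(nn)+[0,0,z]
        zs.append(round(fit(n,v,a[0],[a[0][2]])[1],3)); H.shape=o
    res[n]=a[0]
    print(n,np.round(a[0][:2],4),round(np.degrees(a[0][2]),1),round(a[1],3),'single',best,'z cost',zs)
    c,s=np.cos(a[0][2]),np.sin(a[0][2]);P=sh@np.array([[c,-s,0],[s,c,0],[0,0,1]]).T+[a[0][0],a[0][1],0]
    for k in ims: cv2.polylines(ims[k],[np.round(cv2.convexHull(proj(pics[k],P).astype(np.float32))).astype(np.int32)],True,(255,0,255),1)
pickle.dump(res,open('res.pkl','wb'))
for k in ims: cv2.imwrite(f'pics/fit_{k}.png',ims[k])
cv2.imwrite('pics/fit_topz.png',cv2.resize(ims['top'][130:330,90:550],(800,348),interpolation=cv2.INTER_CUBIC))
```

```text
square_pot [0.4321 0.1666] -16.5 0.096 single [array([0.4323, 0.1666]), array([0.4317, 0.1665])] z cost [np.float64(0.148), np.float64(0.112), np.float64(0.096), np.float64(0.112), np.float64(0.149)]
round_pot [ 0.4308 -0.1602] 4.6 0.055 single [array([ 0.4307, -0.1613]), array([ 0.4307, -0.1593])] z cost [np.float64(0.126), np.float64(0.083), np.float64(0.054), np.float64(0.076), np.float64(0.115)]
small_pot [0.6414 0.1696] 1.2 0.068 single [array([0.6414, 0.1686]), array([0.6412, 0.1704])] z cost [np.float64(0.173), np.float64(0.115), np.float64(0.068), np.float64(0.1), np.float64(0.168)]
long_case [ 0.5745 -0.3801] -13.6 0.068 single [array([ 0.5746, -0.3803]), array([ 0.5741, -0.3797])] z cost [np.float64(0.105), np.float64(0.08), np.float64(0.068), np.float64(0.084), np.float64(0.111)]
box_square [ 0.4299 -0.3858] -1.9 0.05 single [array([ 0.4305, -0.3858]), array([ 0.4297, -0.385 ])] z cost [np.float64(0.094), np.float64(0.065), np.float64(0.05), np.float64(0.062), np.float64(0.094)]
box_round [0.4437 0.3744] -9.7 0.037 single [array([0.4437, 0.3741]), array([0.4437, 0.3744])] z cost [np.float64(0.096), np.float64(0.057), np.float64(0.037), np.float64(0.056), np.float64(0.094)]
box_small [ 0.6428 -0.1799] -5.2 0.054 single [array([ 0.6426, -0.1814]), array([ 0.643 , -0.1784])] z cost [np.float64(0.116), np.float64(0.077), np.float64(0.054), np.float64(0.067), np.float64(0.097)]
box_long [0.5941 0.3825] -13.7 0.045 single [array([0.5937, 0.3817]), array([0.5943, 0.3839])] z cost [np.float64(0.1), np.float64(0.061), np.float64(0.045), np.float64(0.064), np.float64(0.1)]
unfinished [0.5673 0.0097] 163.0 0.047 single [array([0.5673, 0.0097])] z cost [np.float64(0.045), np.float64(0.046), np.float64(0.047), np.float64(0.051), np.float64(0.053)]
```

View pics/fit_topz.png

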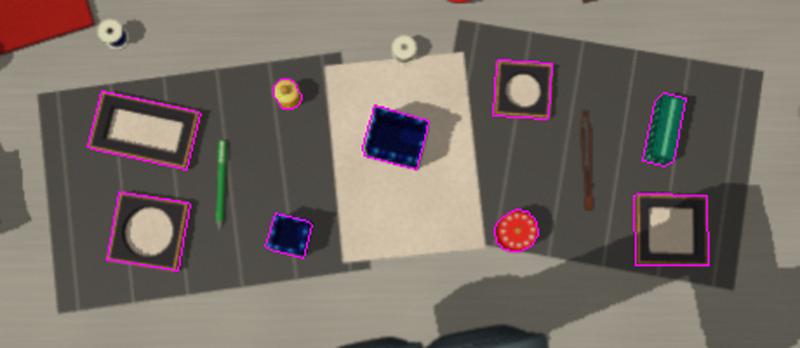

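View pics/fit_scene.png

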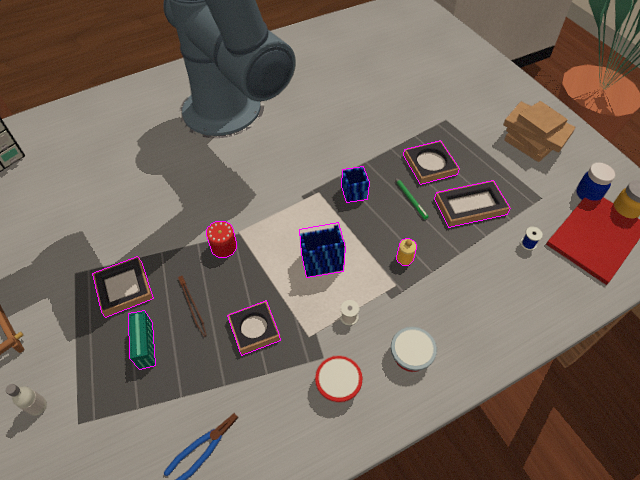

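The fitted outlines match every thing in both views: top pot at (289,235) in the zoom, round pot (517,230), small pot (287,93), case (664,130). The cost is lowest at base height 0. The two views agree to about 1–3 mm, within the 8 mm clearance.

```bash
cat > go.py <<'E'
import sys,numpy as np
from plant import get_obs
from scipy.spatial.transform import Rotation as Ro
# usage: go.py x y z yaw  -> shift in tool axes & turn
x,y,z,yaw=map(float,sys.argv[1:5])
o=get_obs();R=np.array(o['tcp_rot']);p=np.array(o['tool_pos'])
a=np.radians(yaw);c,s=np.cos(a),np.sin(a)
T=np.array([[c,s,0],[s,-c,0],[0,0,-1]])
d=R.T@(np.array([x,y,z])-p); rv=Ro.from_matrix(R.T@T).as_rotvec(degrees=True)
print('t',round(o['time_s'],2),'pos',np.round(p,4),'F',np.round(o['force'],1),'gap',round(o['finger_gap'],4),'yaw',round(np.degrees(np.arctan2(R[1,0],R[0,0])),1),'q',np.round(o['q'],0))
n=np.linalg.norm(d);print('shift',np.round(d,4),'turn',np.round(rv,1),'dist',round(n,3),'rows>=',np.ceil(max(n/.0417,np.linalg.norm(rv)/7.16)))
E
python3 go.py 0.43 -0.30 0.20 -45; python3 go.py 0.432 0.1666 0.15 -16.5
```

```text
t 2.05 pos [ 0.2228 -0.6107  0.1778] F [0.2 0.6 0.3] gap 0.0936 yaw -70.0 q [-80.  14.  89.  -0.  77. -10.]
shift [-0.2208 -0.3012 -0.0222] turn [  0.  -0. -25.] dist 0.374 rows>= 9.0
t 2.05 pos [ 0.2228 -0.6107  0.1778] F [0.2 0.6 0.3] gap 0.0936 yaw -70.0 q [-80.  14.  89.  -0.  77. -10.]
shift [-0.6585 -0.4629  0.0278] turn [  0.   -0.  -53.5] dist 0.805 rows>= 20.0
```

Call:
{"name": "send_rows", "arguments": {"moves": [[[100,-0.02,-0.028,-0.004,0,0,-3],[100,-0.045,-0.06,-0.01,0,0,-7],[100,-0.07,-0.095,-0.015,0,0,-11],[100,-0.095,-0.125,-0.02,0,0,-16],[100,-0.12,-0.16,-0.022,0,0,-21]]], "force": 20}}

```text
time_s: 2.47
tool_pos: [0.3318, -0.443, 0.2007]
tcp_rot: [[0.659, -0.752, 0.001], [-0.752, -0.659, -0.001], [0.001, 0.0, -1.0]]
force: [0.9, 0.0, 0.5]
finger_gap: 0.0941
```

```bash
python3 go.py 0.432 0.1666 0.15 -16.5
```

```text
t 2.47 pos [ 0.3318 -0.443   0.2007] F [0.9 0.  0.5] gap 0.0941 yaw -48.8 q [-65.  -0. 102.   0.  78. -16.]
shift [-0.3924 -0.4772  0.05  ] turn [  0.   -0.1 -32.3] dist 0.62 rows>= 15.0
```

Call:
{"name": "send_rows", "arguments": {"moves": [[[100,-0.025,-0.03,0,0,0,-3],[100,-0.05,-0.061,0,0,0,-6],[100,-0.075,-0.091,0,0,0,-9],[100,-0.1,-0.122,0,0,0,-12],[100,-0.126,-0.153,0,0,0,-15]]]}}

```text
time_s: 2.88
tool_pos: [0.3638, -0.2456, 0.2005]
tcp_rot: [[0.832, -0.554, 0.001], [-0.554, -0.832, -0.002], [0.002, 0.001, -1.0]]
force: [-0.5, 0.2, 0.4]
finger_gap: 0.0943
```

```bash
python3 go.py 0.432 0.1666 0.12 -16.5
```

```text
t 2.88 pos [ 0.3638 -0.2456  0.2005] F [-0.5  0.2  0.4] gap 0.0943 yaw -33.7 q [-49. -17. 117.  -0.  80. -15.]
shift [-0.1718 -0.381   0.08  ] turn [  0.1  -0.1 -17.2] dist 0.426 rows>= 11.0
```

Call:
{"name": "send_rows", "arguments": {"moves": [[[100,-0.016,-0.036,0.003,0,0,-2],[100,-0.032,-0.072,0.006,0,0,-4],[100,-0.048,-0.108,0.01,0,0,-6],[100,-0.064,-0.144,0.015,0,0,-8],[100,-0.08,-0.18,0.02,0,0,-10]]]}}

```text
time_s: 3.3
tool_pos: [0.397, -0.0498, 0.1806]
tcp_rot: [[0.916, -0.4, 0.003], [-0.4, -0.916, -0.002], [0.003, 0.001, -1.0]]
force: [0.7, -0.2, 0.0]
finger_gap: 0.0941
```

```bash
python3 go.py 0.432 0.1666 0.12 -16.5
```

```text
t 3.3 pos [ 0.397  -0.0498  0.1806] F [ 0.7 -0.2  0. ] gap 0.0941 yaw -23.6 q [-23. -23. 124.  -0.  79.   0.]
shift [-0.0547 -0.2124  0.0602] turn [ 0.1 -0.2 -7.1] dist 0.227 rows>= 6.0
```

Call:
{"name": "send_rows", "arguments": {"moves": [[[100,-0.01,-0.037,0.008,0,0,-2],[100,-0.02,-0.074,0.018,0,0,-3.5],[100,-0.029,-0.111,0.028,0,0,-5],[100,-0.039,-0.148,0.038,0,0,-6],[100,-0.047,-0.182,0.045,0,0,-7]]]}}

```text
time_s: 3.72
tool_pos: [0.4264, 0.1381, 0.1346]
tcp_rot: [[0.959, -0.284, 0.003], [-0.284, -0.959, -0.002], [0.003, 0.001, -1.0]]
force: [0.0, 0.1, 0.6]
finger_gap: 0.0938
```

```bash
python3 go.py 0.432 0.1666 0.1 -16.5
```

```text
t 3.72 pos [0.4264 0.1381 0.1346] F [0.  0.1 0.6] gap 0.0938 yaw -16.5 q [  3. -12. 120.  -0.  71.  20.]
shift [-0.0028 -0.029   0.0346] turn [ 0.1 -0.2  0. ] dist 0.045 rows>= 2.0
```

Call:
{"name": "send_rows", "arguments": {"moves": [[[100,-0.002,-0.015,0.015,0,0,0],[100,-0.003,-0.029,0.03,0,-0.2,0],[100,-0.003,-0.029,0.035,0,-0.2,0]]]}}

```text
time_s: 3.97
tool_pos: [0.4305, 0.1685, 0.0977]
tcp_rot: [[0.96, -0.28, -0.004], [-0.28, -0.96, -0.001], [-0.003, 0.002, -1.0]]
force: [-0.7, 0.8, -0.4]
finger_gap: 0.0942
```

```bash
cat > w.py <<'E'
import sys
from plant import *; import cv2
p=vision.capture(sys.argv[1]); cv2.imwrite('pics/'+sys.argv[2]+'.png',p['frame'][:,:,::-1])
E
python3 w.py wrist w1; python3 go.py 0.432 0.1666 0.025 -16.5
```

```text
t 4.02 pos [0.4302 0.1672 0.0975] F [-0.1 -0.3 -0.1] gap 0.0939 yaw -16.3 q [  7.  -6. 120.  -0.  67.  24.]
shift [ 0.0022 -0.0002  0.0725] turn [0.2 0.2 0.2] dist 0.072 rows>= 2.0
```

View pics/w1.png

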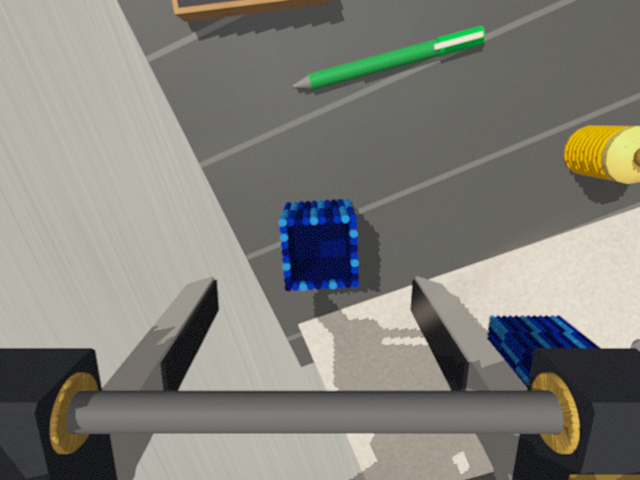

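Call:
{"name": "send_rows", "arguments": {"moves": [[[100,0.002,0,0.018,0.2,0.2,0],[100,0.002,0,0.036,0.2,0.2,0],[100,0.002,0,0.054,0.2,0.2,0],[100,0.002,0,0.067,0.2,0.2,0],[100,0.002,0,0.073,0.2,0.2,0]]]}}

```text
time_s: 4.43
tool_pos: [0.431, 0.1654, 0.0235]
tcp_rot: [[0.959, -0.283, -0.002], [-0.283, -0.959, -0.0], [-0.002, 0.001, -1.0]]
force: [-0.4, -0.0, 0.5]
finger_gap: 0.0937
```

```bash
python3 w.py wrist w2; python3 go.py 0.432 0.1666 0.025 -16.5
```

```text
t 4.48 pos [0.4307 0.1654 0.0232] F [-0.1 -0.4 -1.3] gap 0.0937 yaw -16.4 q [  7.   1. 122.   0.  58.  23.]
shift [ 0.0009 -0.0015 -0.0018] turn [0.  0.2 0.1] dist 0.003 rows>= 1.0
```

View pics/w2.png

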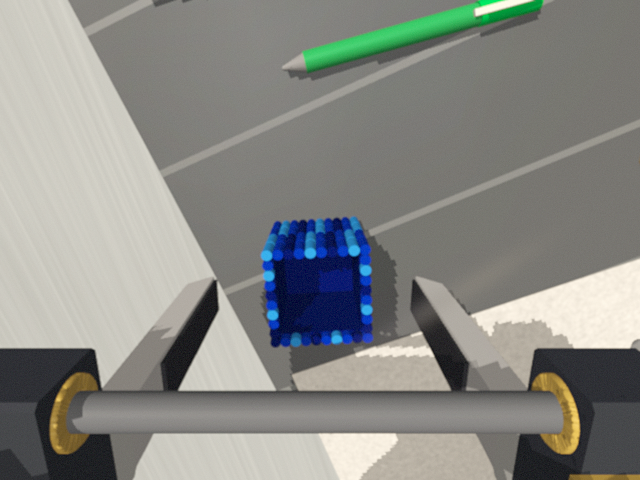

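The pot is at about (318,285) between the jaw tips at (215,280) and (415,280). I'll close.

Call:
{"name": "send_rows", "arguments": {"moves": [[[60,0.001,-0.001,-0.001,0,0,0],[0,0.001,-0.001,-0.001,0,0,0],[0,0.001,-0.001,-0.001,0,0,0],[0,0.001,-0.001,-0.001,0,0,0],[0,0.001,-0.001,-0.001,0,0,0]]], "force": 20}}

```text
time_s: 4.9
tool_pos: [0.4325, 0.1662, 0.0249]
tcp_rot: [[0.959, -0.283, -0.001], [-0.283, -0.959, 0.0], [-0.001, 0.0, -1.0]]
force: [1.0, -0.5, -0.2]
finger_gap: 0.0642
```

Call:
{"name": "send_rows", "arguments": {"moves": [[[0,0,0,0,0,0,0],[0,0,0,0,0,0,0],[0,0,0,0,0,0,0],[0,0,0,0,0,0,0]]]}}

```text
time_s: 5.23
tool_pos: [0.4329, 0.1662, 0.0252]
tcp_rot: [[0.959, -0.282, -0.001], [-0.282, -0.959, 0.0], [-0.001, 0.0, -1.0]]
force: [0.9, 0.2, 2.5]
finger_gap: 0.0497
```

Call:
{"name": "send_rows", "arguments": {"moves": [[[0,0,0,-0.01,0,0,0],[0,0,0,-0.03,0,0,0],[0,0,0,-0.055,0,0,0],[0,0,0,-0.085,0,0,0],[0,0,0.01,-0.115,0,0,0]]]}}

```text
time_s: 5.65
tool_pos: [0.4293, 0.1572, 0.1413]
tcp_rot: [[0.96, -0.281, -0.002], [-0.281, -0.96, 0.001], [-0.002, 0.0, -1.0]]
force: [0.9, 0.1, -1.4]
finger_gap: 0.05
```

```bash
python3 go.py 0.43 -0.386 0.155 -1.9
```

```text
t 5.65 pos [0.4293 0.1572 0.1413] F [ 0.9  0.1 -1.4] gap 0.05 yaw -16.3 q [  6. -11. 118.   0.  72.  22.]
shift [ 0.1534  0.5211 -0.014 ] turn [ -0.    0.1 -14.4] dist 0.543 rows>= 14.0
```

Call:
{"name": "send_rows", "arguments": {"moves": [[[0,0.008,0.026,-0.005,0,0,0],[0,0.018,0.06,-0.01,0,0,-1],[0,0.028,0.096,-0.013,0,0,-2],[0,0.039,0.133,-0.014,0,0,-3],[0,0.05,0.17,-0.014,0,0,-4]]]}}

```text
time_s: 6.07
tool_pos: [0.4291, -0.0214, 0.156]
tcp_rot: [[0.977, -0.212, -0.001], [-0.212, -0.977, 0.0], [-0.001, -0.0, -1.0]]
force: [1.6, 0.3, -1.3]
finger_gap: 0.0498
```

```bash
python3 go.py 0.43 -0.386 0.155 -1.9
```

```text
t 6.07 pos [ 0.4291 -0.0214  0.156 ] F [ 1.6  0.3 -1.3] gap 0.0498 yaw -12.2 q [-18. -16. 121.   0.  75.  -6.]
shift [0.0781 0.3562 0.0009] turn [ -0.    0.1 -10.3] dist 0.365 rows>= 9.0
```

Call:
{"name": "send_rows", "arguments": {"moves": [[[0,0.008,0.037,0,0,0,-1],[0,0.016,0.075,0,0,0,-2.5],[0,0.025,0.113,0,0,0,-4],[0,0.033,0.151,0,0,0,-5.5],[0,0.041,0.189,0,0,0,-7]]]}}

```text
time_s: 6.48
tool_pos: [0.4284, -0.2164, 0.1562]
tcp_rot: [[0.996, -0.09, -0.001], [-0.09, -0.996, 0.001], [-0.001, -0.001, -1.0]]
force: [0.3, -0.2, -1.3]
finger_gap: 0.0492
```

```bash
python3 go.py 0.43 -0.386 0.12 -1.9
```

```text
t 6.48 pos [ 0.4284 -0.2164  0.1562] F [ 0.3 -0.2 -1.3] gap 0.0492 yaw -5.2 q [-40.  -8. 115.  -0.  74. -35.]
shift [0.017  0.1688 0.0361] turn [-0.   0.1 -3.3] dist 0.173 rows>= 5.0
```

Call:
{"name": "send_rows", "arguments": {"moves": [[[0,0.004,0.037,0.005,0,0,-1],[0,0.008,0.075,0.012,0,0,-2],[0,0.012,0.11,0.02,0,0,-3],[0,0.015,0.145,0.03,0,0,-3.3],[0,0.017,0.168,0.036,0,0,-3.3]]]}}

```text
time_s: 6.9
tool_pos: [0.4291, -0.3876, 0.1192]
tcp_rot: [[0.999, -0.034, -0.002], [-0.034, -0.999, 0.001], [-0.002, -0.001, -1.0]]
force: [0.1, 0.2, -2.4]
finger_gap: 0.0495
```

```bash
python3 go.py 0.43 -0.386 0.055 -1.9
```

```text
t 6.9 pos [ 0.4291 -0.3876  0.1192] F [ 0.1  0.2 -2.4] gap 0.0495 yaw -2.0 q [-53.   8. 103.  -0.  70. -51.]
shift [ 0.001  -0.0016  0.0642] turn [-0.1  0.1 -0.1] dist 0.064 rows>= 2.0
```

Call:
{"name": "send_rows", "arguments": {"moves": [[[0,0.001,-0.001,0.015,0,0,0],[0,0.001,-0.001,0.033,0,0,0],[0,0.001,-0.001,0.05,0,0,0],[0,0.001,-0.001,0.06,0,0,0],[0,0.001,-0.001,0.063,0,0,0]]]}}

```text
time_s: 7.32
tool_pos: [0.4288, -0.385, 0.0541]
tcp_rot: [[0.999, -0.035, -0.005], [-0.035, -0.999, 0.005], [-0.005, -0.005, -1.0]]
force: [-0.3, 0.3, -1.9]
finger_gap: 0.0501
```

```bash
python3 w.py wrist w3; python3 go.py 0.43 -0.386 0.034 -1.9
```

```text
t 7.37 pos [ 0.4292 -0.3854  0.0548] F [-1.1  0.2 -1.8] gap 0.0497 yaw -2.0 q [-53.  13. 105.  -0.  63. -51.]
shift [0.0009 0.0006 0.0207] turn [-0.2  0.2 -0.1] dist 0.021 rows>= 1.0
```

View pics/w3.png

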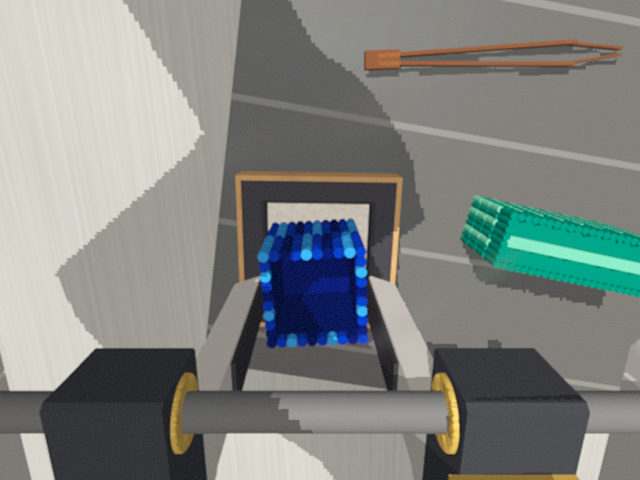

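The pot at (313,285) is centred over the white floor (267–369). I'll lower it slowly.

Call:
{"name": "send_rows", "arguments": {"moves": [[[0,0.001,0.001,0.006,-0.2,0.2,0],[0,0.001,0.001,0.012,-0.2,0.2,0],[0,0.001,0.001,0.016,-0.2,0.2,0],[0,0.001,0.001,0.0185,-0.2,0.2,0],[0,0.001,0.001,0.0205,-0.2,0.2,0]]]}}

```text
time_s: 7.78
tool_pos: [0.4302, -0.3864, 0.0341]
tcp_rot: [[0.999, -0.034, -0.001], [-0.034, -0.999, 0.0], [-0.001, -0.0, -1.0]]
force: [-0.8, -0.2, -1.4]
finger_gap: 0.0499
```

```bash
python3 go.py 0.43 -0.386 0.033 -1.9
```

```text
t 7.78 pos [ 0.4302 -0.3864  0.0341] F [-0.8 -0.2 -1.4] gap 0.0499 yaw -2.0 q [-53.  15. 105.  -0.  60. -51.]
shift [-0.0002 -0.0003  0.0011] turn [-0.   0.  -0.1] dist 0.001 rows>= 1.0
```

Call:
{"name": "send_rows", "arguments": {"moves": [[[0,0,0,0.001,0,0,0],[0,0,0,0.0015,0,0,0],[0,0,0,0.0015,0,0,0]]]}}

```text
time_s: 8.03
tool_pos: [0.4303, -0.3865, 0.0332]
tcp_rot: [[0.999, -0.034, -0.001], [-0.034, -0.999, 0.0], [-0.001, -0.0, -1.0]]
force: [-1.1, 1.9, 2.2]
finger_gap: 0.0498
```

Call:
{"name": "send_rows", "arguments": {"moves": [[[58,0,0,0,0,0,0],[70,0,0,0,0,0,0],[80,0,0,0,0,0,0],[80,0,0,0,0,0,0],[80,0,0,-0.003,0,0,0]]]}}

```text
time_s: 8.45
tool_pos: [0.43, -0.3862, 0.0358]
tcp_rot: [[0.999, -0.034, -0.001], [-0.034, -0.999, 0.001], [-0.001, -0.001, -1.0]]
force: [-0.9, -0.2, -0.4]
finger_gap: 0.0746
```

Call:
{"name": "send_rows", "arguments": {"moves": [[[90,0,0,-0.015,0,0,0],[100,0,0,-0.045,0,0,0],[100,0,0,-0.08,0,0,0],[100,0,-0.02,-0.105,0,0,0],[100,0,-0.05,-0.11,0,0,0]]]}}

```text
time_s: 8.87
tool_pos: [0.434, -0.3401, 0.152]
tcp_rot: [[0.999, -0.037, 0.005], [-0.037, -0.999, -0.007], [0.006, 0.007, -1.0]]
force: [1.4, 0.7, 0.4]
finger_gap: 0.0937
```

```bash
python3 w.py top t1;python3 w.py scene s1; python3 go.py 0.4308 -0.1602 0.12 -5
python3 -c "
import cv2,numpy as np
a=cv2.imread('pics/t1.png')[220:310,430:530];b=cv2.imread('pics/s1.png')[240:340,70:190]
cv2.imwrite('pics/c1.png',np.hstack([cv2.resize(a,(400,360)),cv2.resize(b,(400,360))]))"
```

```text
t 8.97 pos [ 0.433  -0.3348  0.1482] F [-0.1 -1.2  0. ] gap 0.0939 yaw -1.8 q [-50.   2. 106.   0.  72. -48.]
shift [-0.0078 -0.1744  0.028 ] turn [ 0.1 -0.1  3.2] dist 0.177 rows>= 5.0
```

View pics/c1.png

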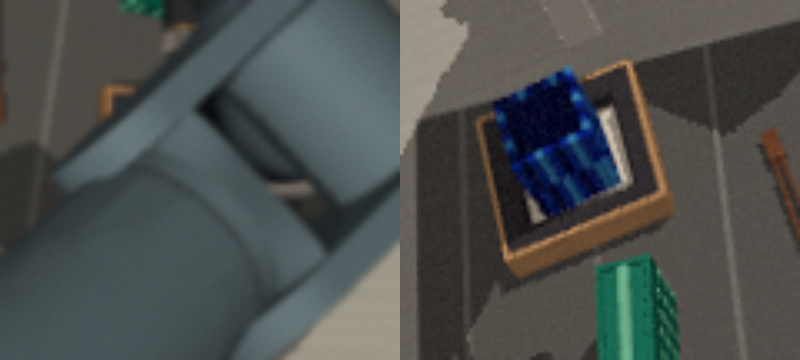

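The scene crop shows the square pot standing upright on the white floor, with a margin all round, at crop (560,150). The arm hides it in the top view. Next is the round pot.

Call:
{"name": "send_rows", "arguments": {"moves": [[[100,-0.002,-0.035,0.002,0,0,1],[100,-0.004,-0.075,0.006,0,0,2],[100,-0.006,-0.115,0.012,0,0,3],[100,-0.008,-0.15,0.02,0,0,3],[100,-0.008,-0.174,0.028,0,0,3]]]}}

```text
time_s: 9.38
tool_pos: [0.4298, -0.1583, 0.1191]
tcp_rot: [[0.997, -0.083, 0.001], [-0.083, -0.997, -0.001], [0.001, 0.001, -1.0]]
force: [0.4, 0.0, -0.3]
finger_gap: 0.094
```

```bash
python3 w.py wrist w4; python3 go.py 0.4308 -0.1602 0.023 -5
```

```text
t 9.43 pos [ 0.4287 -0.155   0.117 ] F [-0.1  1.7 -1.2] gap 0.0941 yaw -4.6 q [-34.  -9. 120.   0.  69. -30.]
shift [0.0028 0.0053 0.094 ] turn [-0.2  0.1  0.4] dist 0.094 rows>= 3.0
```

View pics/w4.png

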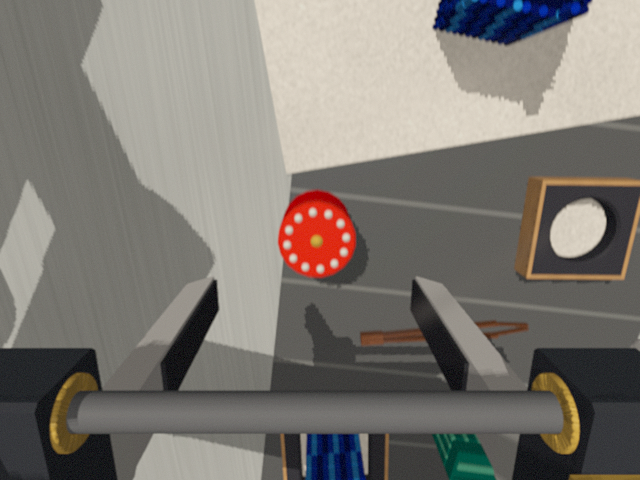

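The round pot is at (316,240), centred between the jaws. Going down, then close.

Call:
{"name": "send_rows", "arguments": {"moves": [[[100,0.003,0.005,0.015,0,0,0],[100,0.003,0.005,0.04,0,0,0],[100,0.003,0.005,0.065,0,0,0],[100,0.003,0.005,0.085,0,0,0],[100,0.003,0.005,0.093,0,0,0]]]}}

```text
time_s: 9.85
tool_pos: [0.4289, -0.159, 0.0208]
tcp_rot: [[0.997, -0.081, -0.007], [-0.081, -0.997, 0.006], [-0.007, -0.005, -1.0]]
force: [-0.8, 0.2, -0.6]
finger_gap: 0.0942
```

```bash
python3 go.py 0.4308 -0.1602 0.024 -5
```

```text
t 9.85 pos [ 0.4289 -0.159   0.0208] F [-0.8  0.2 -0.6] gap 0.0942 yaw -4.7 q [-35.   1. 122.   0.  58. -30.]
shift [ 0.002   0.0011 -0.0033] turn [-0.3  0.4  0.3] dist 0.004 rows>= 1.0
```

Call:
{"name": "send_rows", "arguments": {"moves": [[[80,0.002,0.001,-0.003,-0.3,0.4,0],[65,0.002,0.001,-0.003,-0.3,0.4,0],[40,0.002,0.001,-0.003,-0.3,0.4,0],[0,0.002,0.001,-0.003,-0.3,0.4,0],[0,0.002,0.001,-0.003,-0.3,0.4,0]]]}}

```text
time_s: 10.27
tool_pos: [0.4318, -0.1608, 0.025]
tcp_rot: [[0.997, -0.081, 0.002], [-0.081, -0.997, -0.001], [0.002, 0.001, -1.0]]
force: [0.3, 0.4, 0.7]
finger_gap: 0.0638
```

Call:
{"name": "send_rows", "arguments": {"moves": [[[0,0,0,0,0,0,0],[0,0,0,0,0,0,0],[0,0,0,0,0,0,0]]]}}

```text
time_s: 10.52
tool_pos: [0.4321, -0.1612, 0.0257]
tcp_rot: [[0.997, -0.081, 0.002], [-0.081, -0.997, -0.002], [0.003, 0.002, -1.0]]
force: [-2.4, -0.2, 5.0]
finger_gap: 0.0545
```

Call:
{"name": "send_rows", "arguments": {"moves": [[[0,0,0,-0.003,0,0,0],[0,0,0,-0.02,0,0,0],[0,0,0,-0.05,0,0,0],[0,0,0,-0.085,0,0,0],[0,0,-0.01,-0.12,0,0,0]]]}}

```text
time_s: 10.93
tool_pos: [0.4318, -0.1512, 0.1463]
tcp_rot: [[0.997, -0.082, 0.001], [-0.082, -0.997, -0.001], [0.001, 0.001, -1.0]]
force: [0.9, -0.7, -2.2]
finger_gap: 0.0549
```

```bash
python3 go.py 0.4437 0.3744 0.155 -5
```

```text
t 10.93 pos [ 0.4318 -0.1512  0.1463] F [ 0.9 -0.7 -2.2] gap 0.0549 yaw -4.7 q [-34. -11. 118.  -0.  73. -29.]
shift [-0.0314 -0.5248 -0.0093] turn [ 0.1 -0.1  0.3] dist 0.526 rows>= 13.0
```

Call:
{"name": "send_rows", "arguments": {"moves": [[[0,-0.002,-0.03,-0.005,0,0,0],[0,-0.004,-0.065,-0.01,0,0,0],[0,-0.006,-0.103,-0.012,0,0,0],[0,-0.008,-0.141,-0.012,0,0,0],[0,-0.011,-0.18,-0.012,0,0,0]]]}}

```text
time_s: 11.35
tool_pos: [0.4353, 0.0307, 0.1582]
tcp_rot: [[0.997, -0.083, 0.002], [-0.083, -0.997, -0.001], [0.002, 0.001, -1.0]]
force: [0.3, 0.5, -2.0]
finger_gap: 0.0543
```

Call:
{"name": "send_rows", "arguments": {"moves": [[[0,-0.002,-0.037,0,0,0,0],[0,-0.004,-0.075,0,0,0,0],[0,-0.006,-0.113,0,0,0,0],[0,-0.008,-0.151,0,0,0,0],[0,-0.011,-0.189,0,0,0,0]]]}}

```text
time_s: 11.77
tool_pos: [0.4393, 0.222, 0.1576]
tcp_rot: [[0.997, -0.083, 0.001], [-0.083, -0.997, -0.001], [0.001, 0.001, -1.0]]
force: [0.3, -0.5, -2.0]
finger_gap: 0.0547
```

```bash
python3 go.py 0.4437 0.3744 0.12 -5
```

```text
t 11.77 pos [0.4393 0.222  0.1576] F [ 0.3 -0.5 -2. ] gap 0.0547 yaw -4.8 q [ 14.  -6. 113.  -0.  73.  18.]
shift [-0.0083 -0.1523  0.0374] turn [ 0.1 -0.1  0.2] dist 0.157 rows>= 4.0
```

Call:
{"name": "send_rows", "arguments": {"moves": [[[0,-0.002,-0.037,0.005,0,0,0],[0,-0.004,-0.075,0.012,0,0,0],[0,-0.006,-0.11,0.02,0,0,0],[0,-0.008,-0.138,0.03,0,0,0],[0,-0.008,-0.152,0.037,0,0,0]]]}}

```text
time_s: 12.18
tool_pos: [0.4426, 0.3768, 0.1189]
tcp_rot: [[0.997, -0.08, -0.001], [-0.08, -0.997, -0.001], [-0.0, 0.001, -1.0]]
force: [-0.3, -0.1, -2.5]
finger_gap: 0.0548
```

```bash
python3 go.py 0.4437 0.3744 0.055 -5
```

```text
t 12.18 pos [0.4426 0.3768 0.1189] F [-0.3 -0.1 -2.5] gap 0.0548 yaw -4.6 q [ 29.   8. 102.  -0.  69.  34.]
shift [0.0013 0.0022 0.0639] turn [0.1 0.  0.4] dist 0.064 rows>= 2.0
```

Call:
{"name": "send_rows", "arguments": {"moves": [[[0,0.001,0.001,0.015,0,0,0],[0,0.001,0.001,0.033,0,0,0],[0,0.001,0.001,0.05,0,0,0],[0,0.001,0.001,0.06,0,0,0],[0,0.001,0.001,0.063,0,0,0]]]}}

```text
time_s: 12.6
tool_pos: [0.4417, 0.3748, 0.0533]
tcp_rot: [[0.997, -0.08, -0.005], [-0.08, -0.997, -0.003], [-0.004, 0.004, -1.0]]
force: [-0.5, -0.4, -2.0]
finger_gap: 0.0548
```

```bash
python3 w.py wrist w5; python3 go.py 0.4437 0.3744 0.034 -5
```

```text
t 12.65 pos [0.4422 0.375  0.054 ] F [-0.6  0.5 -1.5] gap 0.0547 yaw -4.6 q [ 29.  13. 104.  -0.  63.  34.]
shift [0.0016 0.0004 0.02  ] turn [0.2 0.2 0.4] dist 0.02 rows>= 1.0
```

View pics/w5.png

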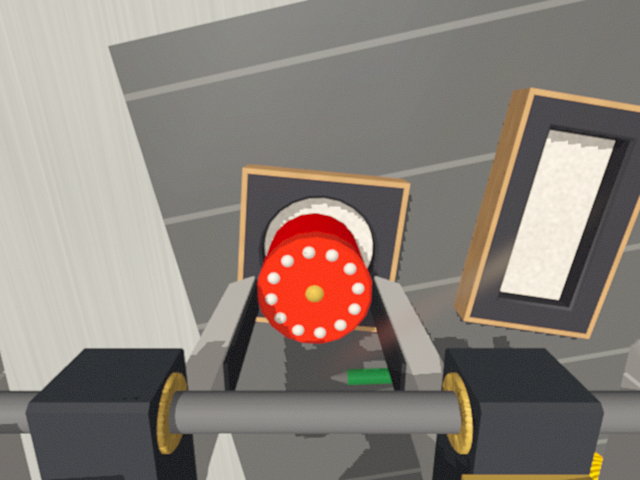

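The red pot (314,290) sits over the round cut-out, centred at about (319,248). I'll apply the +2 mm x correction while lowering.

Call:
{"name": "send_rows", "arguments": {"moves": [[[0,0.002,0,0.006,0.2,0.2,0],[0,0.002,0,0.012,0.2,0.2,0],[0,0.002,0,0.016,0.2,0.2,0],[0,0.002,0,0.0185,0.2,0.2,0],[0,0.002,0,0.02,0.2,0.2,0]]]}}

```text
time_s: 13.07
tool_pos: [0.4442, 0.3747, 0.0339]
tcp_rot: [[0.997, -0.081, 0.0], [-0.081, -0.997, 0.0], [0.0, -0.0, -1.0]]
force: [-2.4, 1.1, 5.9]
finger_gap: 0.0547
```

Call:
{"name": "send_rows", "arguments": {"moves": [[[0,0,0,0.001,0,0,0],[0,0,0,0.001,0,0,0]]]}}

```text
time_s: 13.23
tool_pos: [0.4442, 0.375, 0.0339]
tcp_rot: [[0.997, -0.081, -0.0], [-0.081, -0.997, 0.001], [-0.0, -0.001, -1.0]]
force: [-2.8, -1.1, 3.8]
finger_gap: 0.055
```

Contact is at the expected height, with the floor pushing up at 4–6 N. Releasing.

Call:
{"name": "send_rows", "arguments": {"moves": [[[62,0,0,0,0,0,0],[72,0,0,0,0,0,0],[85,0,0,0,0,0,0],[85,0,0,0,0,0,0],[90,0,0,-0.004,0,0,0]]]}}

```text
time_s: 13.65
tool_pos: [0.4438, 0.3747, 0.0373]
tcp_rot: [[0.997, -0.08, -0.001], [-0.08, -0.997, -0.0], [-0.001, 0.0, -1.0]]
force: [0.4, 0.4, 0.2]
finger_gap: 0.0815
```

Call:
{"name": "send_rows", "arguments": {"moves": [[[100,0,0,-0.015,0,0,0],[100,0,0,-0.045,0,0,0],[100,0,0,-0.08,0,0,0],[100,0.01,0.01,-0.11,0,0,0],[100,0.03,0.03,-0.125,0,0,0]]]}}

```text
time_s: 14.07
tool_pos: [0.4724, 0.3445, 0.1673]
tcp_rot: [[0.997, -0.077, 0.005], [-0.077, -0.997, 0.003], [0.004, -0.004, -1.0]]
force: [1.2, 0.1, 0.8]
finger_gap: 0.0939
```

```bash
python3 w.py scene s2; python3 go.py 0.6414 0.1696 0.13 -15
python3 -c "
import cv2
b=cv2.imread('pics/s2.png')[110:270,330:530]
cv2.imwrite('pics/c2.png',cv2.resize(b,(750,600)))"
```

```text
t 14.12 pos [0.4774 0.3409 0.1695] F [ 1.8 -1.6  2.7] gap 0.0943 yaw -4.7 q [ 25.   6. 100.  -0.  74.  29.]
shift [0.177  0.1575 0.0408] turn [-0.2 -0.6 10.3] dist 0.24 rows>= 6.0
```

View pics/c2.png

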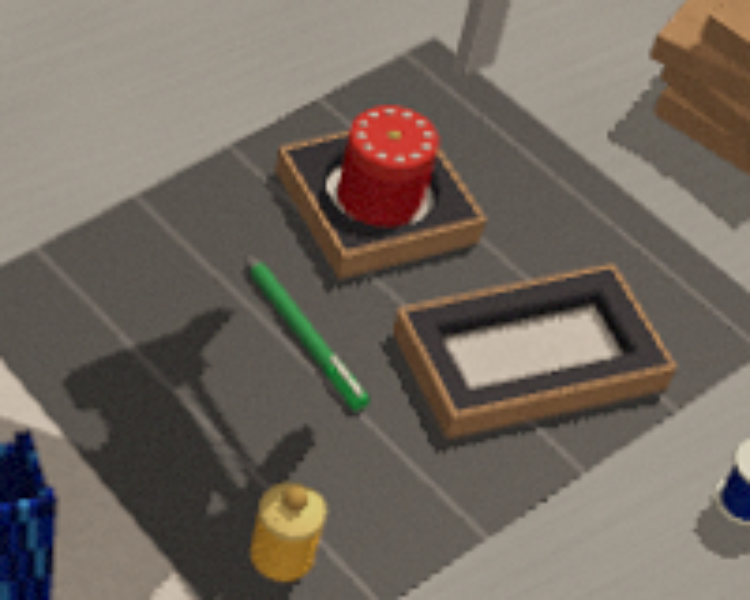

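The round pot stands centred on the white floor of its cut-out, crop (390,170). Next is the small pot.

Call:
{"name": "send_rows", "arguments": {"moves": [[[100,0.027,0.023,0.002,0,-0.5,1.5],[100,0.054,0.048,0.006,0,-0.5,3],[100,0.082,0.073,0.01,0,-0.5,5],[100,0.11,0.098,0.016,0,-0.5,7],[100,0.138,0.123,0.024,0,-0.5,9]]]}}

```text
time_s: 14.53
tool_pos: [0.6067, 0.2057, 0.1469]
tcp_rot: [[0.971, -0.238, 0.003], [-0.238, -0.971, 0.004], [0.002, -0.005, -1.0]]
force: [0.3, 0.0, -0.9]
finger_gap: 0.0943
```

```bash
python3 go.py 0.6414 0.1696 0.11 -15
```

```text
t 14.53 pos [0.6067 0.2057 0.1469] F [ 0.3  0.  -0.9] gap 0.0943 yaw -13.8 q [ 9. 14. 92.  0. 73. 22.]
shift [0.0423 0.027  0.0369] turn [-0.3 -0.1  1.2] dist 0.062 rows>= 2.0
```

Call:
{"name": "send_rows", "arguments": {"moves": [[[100,0.018,0.011,0.01,-0.3,0,1],[100,0.034,0.021,0.022,-0.3,0,1],[100,0.042,0.027,0.034,-0.3,0,1],[100,0.042,0.027,0.037,-0.3,0,1]]]}}

```text
time_s: 14.87
tool_pos: [0.6406, 0.1679, 0.1071]
tcp_rot: [[0.966, -0.257, -0.002], [-0.257, -0.966, -0.002], [-0.001, 0.002, -1.0]]
force: [0.1, -0.5, -0.2]
finger_gap: 0.0939
```

```bash
python3 w.py wrist w6; python3 go.py 0.6414 0.1696 0.02 -15
```

```text
t 14.92 pos [0.6397 0.1691 0.1072] F [-0.4 -0.  -0.3] gap 0.0936 yaw -14.8 q [ 5. 19. 90. -0. 70. 20.]
shift [ 0.0017 -0.0011  0.0872] turn [0.1 0.1 0.2] dist 0.087 rows>= 3.0
```

View pics/w6.png

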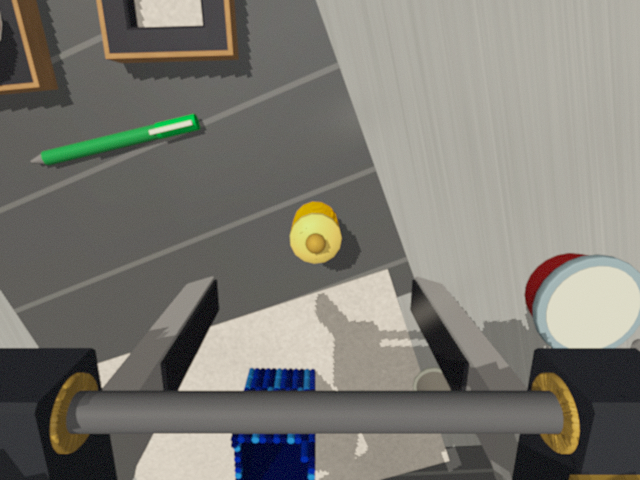

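The small pot is centred at (316,235) and the unfinished box is well clear behind. Going down.

Call:
{"name": "send_rows", "arguments": {"moves": [[[100,0.002,-0.001,0.015,0,0,0],[95,0.002,-0.001,0.04,0,0,0],[85,0.002,-0.001,0.062,0,0,0],[80,0.002,-0.001,0.08,0,0,0],[75,0.002,-0.001,0.086,0,0,0]]]}}

```text
time_s: 15.33
tool_pos: [0.6384, 0.1706, 0.0174]
tcp_rot: [[0.967, -0.255, -0.008], [-0.255, -0.967, -0.001], [-0.007, 0.003, -1.0]]
force: [-0.7, -1.1, 0.4]
finger_gap: 0.0732
```

```bash
python3 go.py 0.6414 0.1696 0.02 -15
```

```text
t 15.33 pos [0.6384 0.1706 0.0174] F [-0.7 -1.1  0.4] gap 0.0732 yaw -14.7 q [ 5. 26. 92. -0. 62. 20.]
shift [ 0.0031  0.0002 -0.0026] turn [0.2 0.4 0.3] dist 0.004 rows>= 1.0
```

Call:
{"name": "send_rows", "arguments": {"moves": [[[65,0.003,0,-0.003,0.2,0.4,0],[50,0.003,0,-0.003,0.2,0.4,0],[40,0.003,0,-0.003,0.2,0.4,0],[0,0.003,0,-0.003,0.2,0.4,0],[0,0.003,0,-0.003,0.2,0.4,0]]], "force": 15}}

```text
time_s: 15.75
tool_pos: [0.6423, 0.17, 0.0219]
tcp_rot: [[0.967, -0.254, 0.002], [-0.254, -0.967, 0.0], [0.002, -0.001, -1.0]]
force: [-0.4, 0.5, 0.2]
finger_gap: 0.0407
```

Call:
{"name": "send_rows", "arguments": {"moves": [[[0,0,0,0,0,0,0],[0,0,0,0,0,0,0],[0,0,0,0,0,0,0],[0,0,0,0,0,0,0]]]}}

```text
time_s: 16.08
tool_pos: [0.6425, 0.17, 0.0222]
tcp_rot: [[0.967, -0.255, 0.002], [-0.255, -0.967, 0.0], [0.002, -0.001, -1.0]]
force: [-0.5, 0.6, 1.0]
finger_gap: 0.0349
```

Call:
{"name": "send_rows", "arguments": {"moves": [[[0,0,0,-0.005,0,0,0],[0,0,0,-0.03,0,0,0],[0,0,0,-0.068,0,0,0],[0,0,0,-0.107,0,0,0],[0,0.002,0.003,-0.145,0,0,0]]]}}

```text
time_s: 16.5
tool_pos: [0.6427, 0.1669, 0.1688]
tcp_rot: [[0.967, -0.254, 0.002], [-0.254, -0.967, 0.001], [0.001, -0.001, -1.0]]
force: [0.9, -0.3, 0.0]
finger_gap: 0.0345
```

```bash
python3 go.py 0.6428 -0.18 0.18 -10
```

```text
t 16.5 pos [0.6427 0.1669 0.1688] F [ 0.9 -0.3  0. ] gap 0.0345 yaw -14.7 q [ 5. 16. 88.  0. 76. 19.]
shift [ 0.0882  0.3354 -0.0114] turn [-0.1 -0.1 -4.7] dist 0.347 rows>= 9.0
```

Call:
{"name": "send_rows", "arguments": {"moves": [[[0,0.006,0.022,-0.007,0,0,0],[0,0.014,0.052,-0.012,0,0,-1],[0,0.022,0.085,-0.014,0,0,-2],[0,0.032,0.12,-0.014,0,0,-3],[0,0.041,0.156,-0.013,0,0,-3]]]}}

```text
time_s: 16.92
tool_pos: [0.6428, 0.0043, 0.1827]
tcp_rot: [[0.979, -0.202, 0.003], [-0.202, -0.979, 0.0], [0.003, -0.001, -1.0]]
force: [0.4, -0.5, -0.3]
finger_gap: 0.0346
```

```bash
python3 go.py 0.6428 -0.18 0.14 -10
```

```text
t 16.92 pos [0.6428 0.0043 0.1827] F [ 0.4 -0.5 -0.3] gap 0.0346 yaw -11.6 q [-10.  13.  90.   0.  77.   2.]
shift [0.0371 0.1806 0.0426] turn [-0.1 -0.2 -1.6] dist 0.189 rows>= 5.0
```

Call:
{"name": "send_rows", "arguments": {"moves": [[[0,0.007,0.037,0,0,0,0],[0,0.014,0.075,0.002,0,0,-1],[0,0.022,0.11,0.01,0,0,-1],[0,0.03,0.146,0.022,0,0,-1.5],[0,0.037,0.175,0.037,0,0,-1.5]]]}}

```text
time_s: 17.33
tool_pos: [0.6442, -0.1775, 0.1467]
tcp_rot: [[0.984, -0.177, 0.005], [-0.177, -0.984, -0.001], [0.005, 0.0, -1.0]]
force: [0.6, -0.1, -0.2]
finger_gap: 0.035
```

```bash
python3 go.py 0.6428 -0.18 0.06 -10
```

```text
t 17.33 pos [ 0.6442 -0.1775  0.1467] F [ 0.6 -0.1 -0.2] gap 0.035 yaw -10.2 q [-25.  18.  88.   0.  74. -15.]
shift [-0.0014  0.0027  0.0867] turn [ 0.  -0.3 -0.2] dist 0.087 rows>= 3.0
```

Call:
{"name": "send_rows", "arguments": {"moves": [[[0,-0.001,0.003,0.015,0,-0.3,0],[0,-0.001,0.003,0.04,0,-0.3,0],[0,-0.001,0.003,0.065,0,-0.3,0],[0,-0.001,0.003,0.082,0,-0.3,0],[0,-0.001,0.003,0.09,0,-0.3,0]]]}}

```text
time_s: 17.75
tool_pos: [0.641, -0.1788, 0.0532]
tcp_rot: [[0.984, -0.177, -0.005], [-0.177, -0.984, 0.002], [-0.005, -0.002, -1.0]]
force: [-0.6, 0.4, -0.7]
finger_gap: 0.035
```

```bash
python3 w.py wrist w7; python3 go.py 0.6428 -0.18 0.031 -10
```

```text
t 17.8 pos [ 0.6409 -0.1788  0.0529] F [-1.6  0.4 -2.4] gap 0.0354 yaw -10.2 q [-25.  24.  91.   0.  66. -15.]
shift [0.0022 0.0009 0.0219] turn [-0.1  0.3 -0.2] dist 0.022 rows>= 1.0
```

View pics/w7.png

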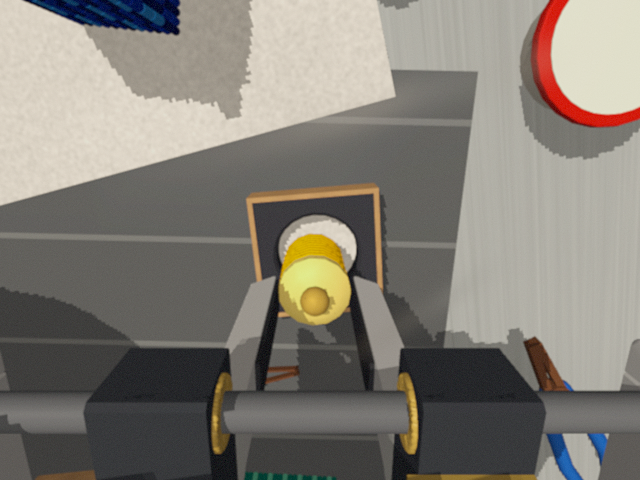

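The small pot at (315,290) is over its cut-out, centred at about (317,252). I'll lower it.

Call:
{"name": "send_rows", "arguments": {"moves": [[[0,0.002,0.001,0.006,0,0.3,0],[0,0.002,0.001,0.012,0,0.3,0],[0,0.002,0.001,0.017,0,0.3,0],[0,0.002,0.001,0.02,0,0.3,0],[0,0.002,0.001,0.022,0,0.3,0]]]}}

```text
time_s: 18.22
tool_pos: [0.6428, -0.1801, 0.031]
tcp_rot: [[0.984, -0.176, 0.0], [-0.176, -0.984, 0.001], [0.0, -0.001, -1.0]]
force: [0.1, -0.2, -1.3]
finger_gap: 0.0343
```

Call:
{"name": "send_rows", "arguments": {"moves": [[[0,0,0,0.001,0,0,0],[0,0,0,0.001,0,0,0]]]}}

```text
time_s: 18.38
tool_pos: [0.6431, -0.1802, 0.0304]
tcp_rot: [[0.984, -0.176, 0.001], [-0.176, -0.984, 0.001], [0.001, -0.001, -1.0]]
force: [0.0, -0.6, -0.1]
finger_gap: 0.0347
```

Call:
{"name": "send_rows", "arguments": {"moves": [[[0,0,0,0.001,0,0,0],[0,0,0,0.001,0,0,0],[0,0,0,0.001,0,0,0]]]}}

```text
time_s: 18.63
tool_pos: [0.6434, -0.1804, 0.0301]
tcp_rot: [[0.984, -0.176, 0.001], [-0.176, -0.984, 0.001], [0.001, -0.001, -1.0]]
force: [-1.6, 0.6, 3.7]
finger_gap: 0.0347
```

Floor contact at 3.7 N. Releasing.

Call:
{"name": "send_rows", "arguments": {"moves": [[[42,0,0,0,0,0,0],[55,0,0,0,0,0,0],[70,0,0,0,0,0,0],[75,0,0,0,0,0,0],[75,0,0,-0.005,0,0,0]]]}}

```text
time_s: 19.05
tool_pos: [0.6425, -0.18, 0.034]
tcp_rot: [[0.984, -0.176, -0.001], [-0.176, -0.984, 0.002], [-0.001, -0.002, -1.0]]
force: [-1.1, 0.1, -0.6]
finger_gap: 0.0629
```

Call:
{"name": "send_rows", "arguments": {"moves": [[[80,0,0,-0.018,0,0,0],[90,0,0,-0.045,0,0,0],[100,0,0,-0.08,0,0,0],[100,0,0.01,-0.11,0,0,0],[100,-0.005,0.035,-0.13,0,0,0]]]}}

```text
time_s: 19.47
tool_pos: [0.6336, -0.2125, 0.1683]
tcp_rot: [[0.985, -0.173, 0.004], [-0.173, -0.985, 0.0], [0.004, -0.001, -1.0]]
force: [0.7, -0.9, 0.9]
finger_gap: 0.0931
```

```bash
python3 w.py scene s3; python3 w.py top t3; python3 go.py 0.5745 -0.3801 0.12 76.4;  python3 go.py 0.5745 -0.3801 0.12 -103.6; 
python3 -c "
import cv2,numpy as np
b=cv2.imread('pics/s3.png')[230:400,70:310];a=cv2.imread('pics/t3.png')[140:300,350:530]
cv2.imwrite('pics/c3.png',np.hstack([cv2.resize(b,(423,300)),cv2.resize(a,(338,300))]))"
```

```text
t 19.57 pos [ 0.6335 -0.2174  0.1698] F [0.8 0.9 0.9] gap 0.094 yaw -10.3 q [-29.  17.  87.   0.  76. -18.]
shift [-0.0294  0.1705  0.05  ] turn [  0.5  -0.3 -86.7] dist 0.18 rows>= 13.0
t 19.57 pos [ 0.6335 -0.2174  0.1698] F [0.8 0.9 0.9] gap 0.094 yaw -10.3 q [-29.  17.  87.   0.  76. -18.]
shift [-0.0294  0.1705  0.05  ] turn [-0.3 -0.5 93.3] dist 0.18 rows>= 14.0
```

View pics/c3.png

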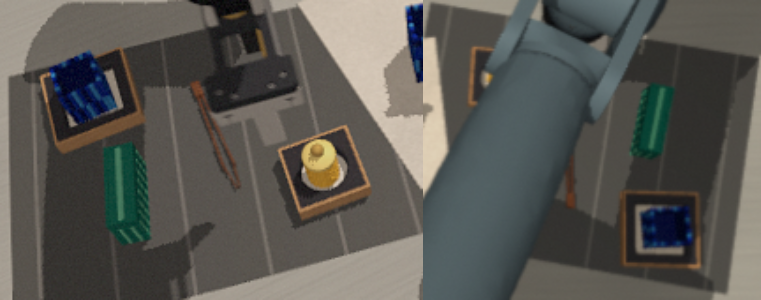

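The square and small pots both stand inside their cut-outs, at crop (80,85) and (322,165). Next is the long case.

Call:
{"name": "send_rows", "arguments": {"moves": [[[100,-0.003,0.02,0,0,0,6],[100,-0.007,0.045,0,0,0,12.5],[100,-0.012,0.075,0,0,0,19],[100,-0.018,0.105,0,0,0,26],[100,-0.023,0.135,0.005,0,0,32.5]]]}}

```text
time_s: 19.98
tool_pos: [0.5865, -0.3466, 0.1647]
tcp_rot: [[0.73, -0.683, 0.008], [-0.683, -0.73, -0.003], [0.008, -0.003, -1.0]]
force: [0.4, -0.1, 0.6]
finger_gap: 0.0942
```

```bash
python3 go.py 0.5745 -0.3801 0.12 -103.6
```

```text
t 19.98 pos [ 0.5865 -0.3466  0.1647] F [ 0.4 -0.1  0.6] gap 0.0942 yaw -43.1 q [-40.  18.  85.   0.  76.   3.]
shift [0.0138 0.0328 0.0447] turn [-0.4 -0.3 60.5] dist 0.057 rows>= 9.0
```

Call:
{"name": "send_rows", "arguments": {"moves": [[[100,0.005,0.015,0.005,0,0,6.5],[100,0.01,0.025,0.01,0,0,13],[100,0.014,0.033,0.02,0,0,20],[100,0.014,0.033,0.03,0,0,27],[100,0.014,0.033,0.035,-0.2,-0.2,33.5]]]}}

```text
time_s: 20.4
tool_pos: [0.5731, -0.3796, 0.1266]
tcp_rot: [[0.225, -0.974, 0.0], [-0.974, -0.225, 0.001], [-0.001, -0.0, -1.0]]
force: [0.1, 0.3, -0.5]
finger_gap: 0.0939
```

```bash
python3 go.py 0.5745 -0.3801 0.12 -103.6
```

```text
t 20.4 pos [ 0.5731 -0.3796  0.1266] F [ 0.1  0.3 -0.5] gap 0.0939 yaw -77.0 q [-43.  21.  86.   0.  73.  34.]
shift [ 0.0009 -0.0013  0.0066] turn [-0.   0.1 26.6] dist 0.007 rows>= 4.0
```

Call:
{"name": "send_rows", "arguments": {"moves": [[[100,0.001,-0.001,0.003,0,0,7],[100,0.001,-0.001,0.006,0,0,14],[100,0.001,-0.001,0.007,0,0,20.5],[100,0.001,-0.001,0.007,0,0,25],[100,0.001,-0.001,0.007,0,0,26.6]]]}}

```text
time_s: 20.82
tool_pos: [0.5738, -0.3791, 0.1178]
tcp_rot: [[-0.238, -0.971, -0.002], [-0.971, 0.238, 0.003], [-0.003, 0.002, -1.0]]
force: [0.2, 0.8, 0.7]
finger_gap: 0.0939
```

```bash
python3 w.py wrist w8; python3 go.py 0.5745 -0.3801 0.024 -103.6
```

```text
t 20.87 pos [ 0.5739 -0.3792  0.118 ] F [ 0.2  0.6 -0.4] gap 0.0943 yaw -103.7 q [-43.  22.  86.   0.  72.  61.]
shift [ 0.001 -0.001  0.094] turn [ 0.1  0.2 -0.1] dist 0.094 rows>= 3.0
```

View pics/w8.png

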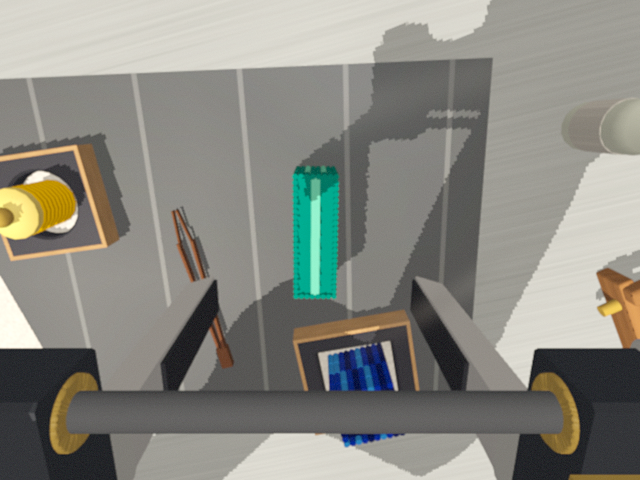

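The case (316,235) is centred and parallel to the jaws. Going down.

Call:
{"name": "send_rows", "arguments": {"moves": [[[100,0.001,-0.001,0.015,0,0.2,0],[95,0.001,-0.001,0.04,0,0.2,0],[85,0.001,-0.001,0.065,0,0.2,0],[75,0.001,-0.001,0.085,0,0.2,0],[70,0.001,-0.001,0.093,0,0.2,0]]]}}

```text
time_s: 21.28
tool_pos: [0.5722, -0.3774, 0.02]
tcp_rot: [[-0.237, -0.972, -0.008], [-0.972, 0.237, 0.005], [-0.003, 0.009, -1.0]]
force: [-0.8, -0.1, 0.2]
finger_gap: 0.0727
```

```bash
python3 go.py 0.5745 -0.3801 0.024 -103.6
```

```text
t 21.28 pos [ 0.5722 -0.3774  0.02  ] F [-0.8 -0.1  0.2] gap 0.0727 yaw -103.7 q [-43.  29.  88.  -0.  64.  61.]
shift [ 0.002  -0.0028 -0.004 ] turn [ 0.5  0.2 -0.1] dist 0.005 rows>= 1.0
```

Call:
{"name": "send_rows", "arguments": {"moves": [[[60,0.002,-0.003,-0.004,0.5,0.2,0],[48,0.002,-0.003,-0.004,0.5,0.2,0],[38,0.002,-0.003,-0.004,0.5,0.2,0],[0,0.002,-0.003,-0.004,0.5,0.2,0],[0,0.002,-0.003,-0.004,0.5,0.2,0]]], "force": 22}}

```text
time_s: 21.7
tool_pos: [0.5756, -0.3808, 0.0257]
tcp_rot: [[-0.237, -0.972, 0.002], [-0.972, 0.237, -0.002], [0.002, -0.002, -1.0]]
force: [-0.4, -1.1, 0.8]
finger_gap: 0.0397
```

Call:
{"name": "send_rows", "arguments": {"moves": [[[0,0,0,0,0,0,0],[0,0,0,0,0,0,0],[0,0,0,0,0,0,0],[0,0,0,0,0,0,0]]]}}

```text
time_s: 22.03
tool_pos: [0.5767, -0.3808, 0.0286]
tcp_rot: [[-0.237, -0.972, 0.004], [-0.972, 0.237, -0.002], [0.001, -0.004, -1.0]]
force: [-3.5, 5.8, 17.6]
finger_gap: 0.0129
```

```bash
python3 w.py wrist w9; python3 w.py scene s4; python3 go.py 0.5745 -0.3801 0.024 -103.6;python3 -c "
import cv2,numpy as np
b=cv2.imread('pics/s4.png')[270:390,70:230]
cv2.imwrite('pics/c4.png',cv2.resize(b,(800,600)))"
```

```text
t 22.13 pos [ 0.5767 -0.3817  0.03  ] F [-6.   3.8 16.5] gap 0.0074 yaw -103.7 q [-43.  28.  88.  -0.  64.  61.]
shift [-0.001   0.0026  0.0059] turn [-0.2 -0.2 -0.1] dist 0.007 rows>= 1.0
```

View pics/w9.png

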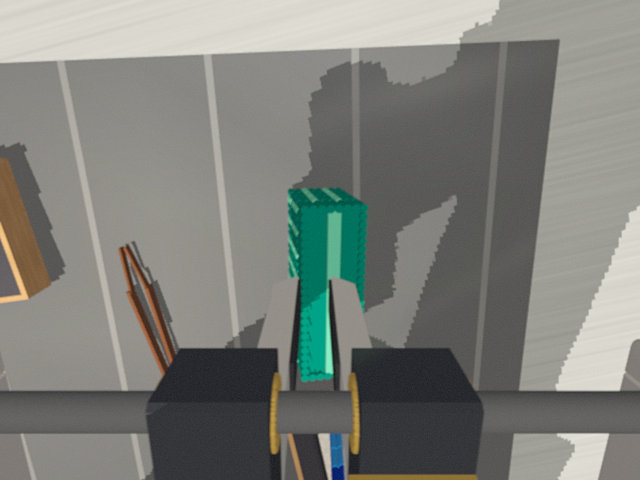

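View pics/c4.png

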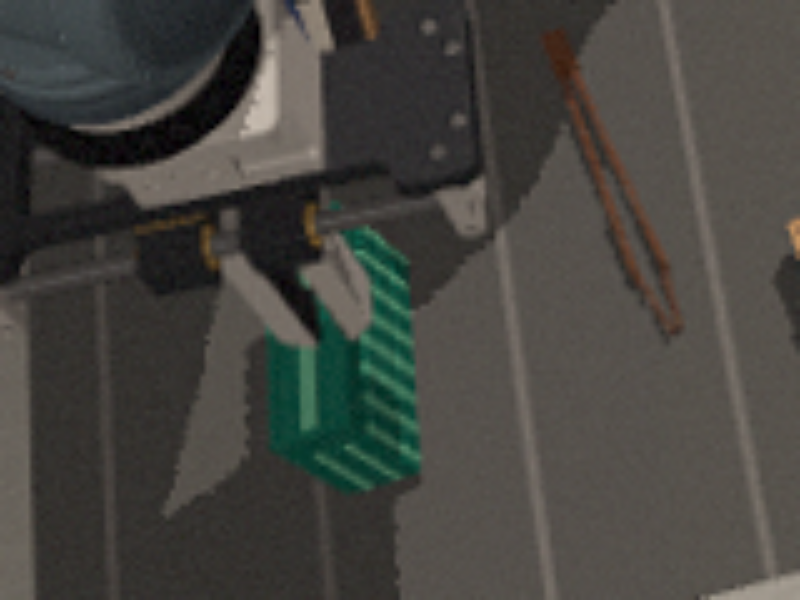

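Run:
```python
from h import *
from plant import *
p={k:vision.capture(k) for k in('wrist','scene')}
pickle.dump(p,open('p4.pkl','wb'))
print(get_obs()['finger_gap'],get_obs()['force'])
ms={}
for k in p:
    h=cv2.cvtColor(p[k]['frame'],cv2.COLOR_RGB2HSV)
    m=cv2.inRange(h,(70,90,40),(92,255,255))
    n,l,s,_=cv2.connectedComponentsWithStats(cv2.morphologyEx(m,cv2.MORPH_CLOSE,np.ones((5,5))))
    i=1+np.argmax(s[1:,4]); ms[k]=l==i; print(k,s[i])
from scipy.spatial.transform import Rotation as Ro
from scipy.optimize import differential_evolution
# box model centre, with orientation; one-sided cost: mask must be inside hull; hull outside mask penalised unless gripper-coloured(grey occluder) -> weight less
C=np.array([[sx*.046,sy*.016,sz*.027] for sx in(-1,1) for sy in(-1,1) for sz in(-1,1)])
def cost(v,ret=False):
    R=Ro.from_euler('ZYX',v[3:6],degrees=True).as_matrix()
    P=C@R.T+v[:3]; t=0
    if P[:,2].min()<-.002: t+=-P[:,2].min()*50
    for k in p:
        im=np.zeros((480,640),np.uint8); cv2.fillConvexPoly(im,cv2.convexHull(np.round(proj(p[k],P)*8).astype(np.int32)),1,shift=3)
        im=im>0; A=ms[k].sum()
        t+=(ms[k]&~im).sum()/A+0.25*(im&~ms[k]).sum()/A
    return t
for lo,hi in ((-100,-60),(-60,-20),(-20,20),(20,60),(60,100)):
    r=differential_evolution(cost,[(.55,.6),(-.41,-.35),(.01,.05),(-35,10),(-25,25),(lo,hi)],maxiter=60,popsize=10,seed=1,tol=1e-5)
    print(lo,hi,np.round(r.x,3),round(r.fun,3))
```

```text
0.007245085978973499 [-5.70533429  4.92927787 15.94981979]
wrist [  287   188    86   194 10120]
scene [ 122  315   32   54 1039]
-100 -60 [ 5.7300e-01 -3.9000e-01  1.9000e-02 -1.1182e+01 -5.3800e-01 -9.9043e+01] 0.385
-60 -20 [ 5.7500e-01 -3.8800e-01  2.9000e-02 -1.6284e+01  4.2400e-01 -4.1132e+01] 0.383
-20 20 [  0.574  -0.386   0.03  -13.384  -2.039  11.67 ] 0.254
20 60 [  0.575  -0.385   0.029 -13.532   0.021  20.045] 0.317
60 100 [ 5.7200e-01 -3.9000e-01  1.9000e-02 -1.5284e+01 -3.1000e-02  7.8557e+01] 0.383
```

Run:
```python
from h import *
from scipy.spatial.transform import Rotation as Ro
p=pickle.load(open('p4.pkl','rb'))
C=np.array([[sx*.046,sy*.016,sz*.027] for sx in(-1,1) for sy in(-1,1) for sz in(-1,1)])
E=[(i,j) for i in range(8) for j in range(i) if bin(i^j).count('1')==1]
outs=[]
for v in ([.574,-.386,.030,-13.4,-2,11.7],[.573,-.39,.019,-11.2,-.5,-99]):
    P=C@Ro.from_euler('ZYX',v[3:],degrees=True).as_matrix().T+v[:3]
    row=[]
    for k,(a,b,c,d,s) in {'wrist':(230,150,430,430,2),'scene':(100,270,190,396,4)}.items():
        im=p[k]['frame'][b:d,a:c,::-1].copy(); im=cv2.resize(im,None,fx=s,fy=s)
        u=(proj(p[k],P)-[a,b])*s
        for i,j in E: cv2.line(im,tuple(int(x) for x in u[i]),tuple(int(x) for x in u[j]),(255,0,255),1)
        row.append(cv2.resize(im,(200 if k=='scene' else 200,int(im.shape[0]*200/im.shape[1])) if 0 else (400,560)))
    outs.append(np.hstack(row))
cv2.imwrite('pics/c5.png',outs[0]); cv2.imwrite('pics/c6.png',outs[1])
```

```text
(no output)
```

View pics/c5.png

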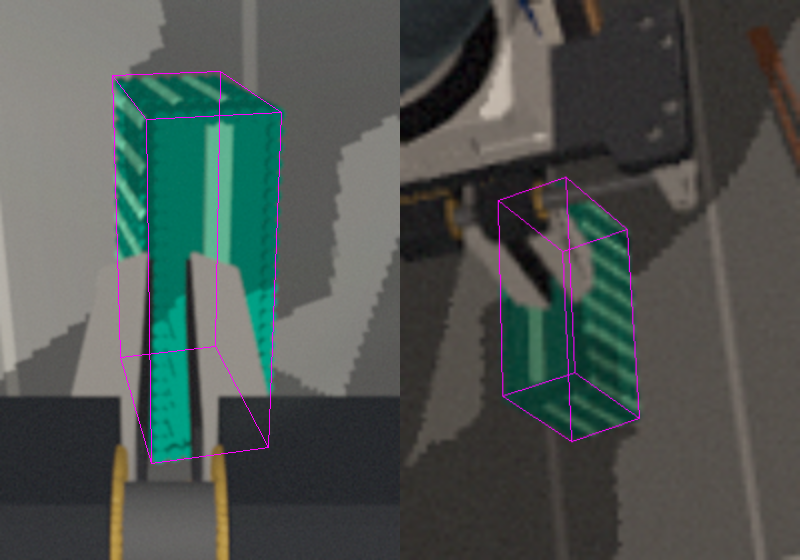

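View pics/c6.png

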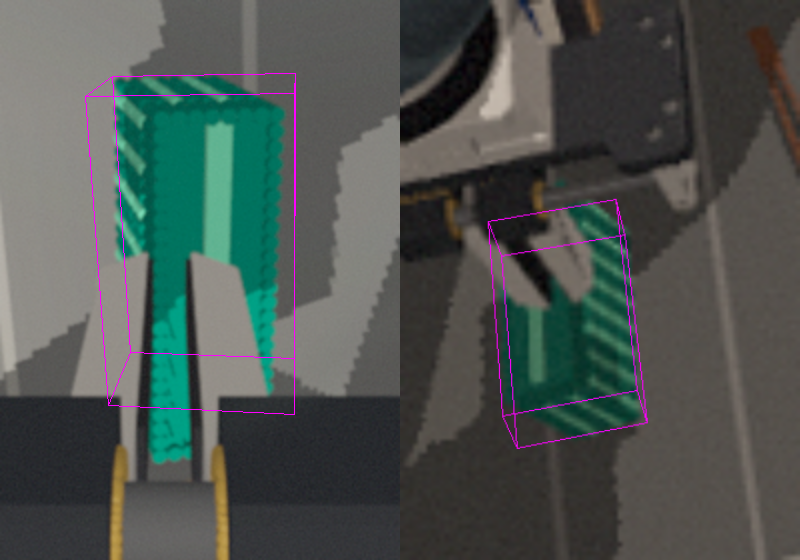

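Run:
```python
from h import *
p=pickle.load(open('p4.pkl','rb'))
a=cv2.resize(p['wrist']['frame'][240:400,240:400,::-1],(480,480),interpolation=cv2.INTER_NEAREST)
b=cv2.resize(p['scene']['frame'][300:375,110:165,::-1],(320,480),interpolation=cv2.INTER_NEAREST)
cv2.imwrite('pics/c7.png',np.hstack([a,b]))
```

```text
(no output)
```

View pics/c7.png

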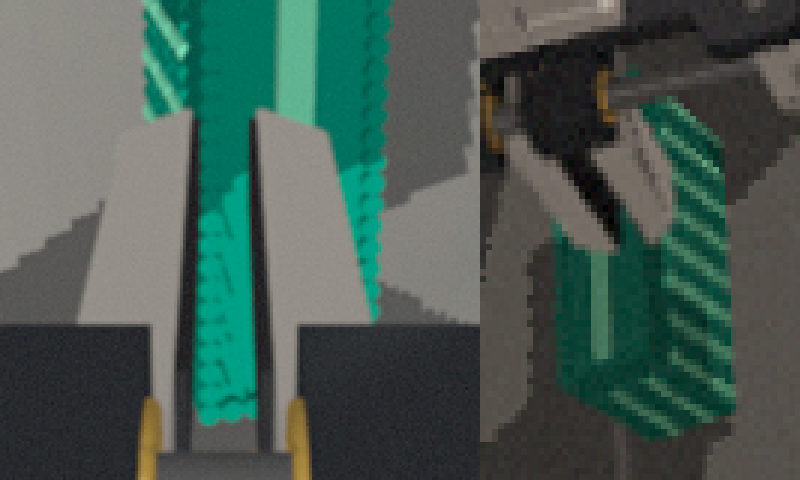

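Call:
{"name": "send_rows", "arguments": {"moves": [[[8,0,0,-0.003,0,0,0],[9,0,0,-0.007,0,0,0],[10,0,0,-0.011,0,0,0]]], "force": 3}}

```text
time_s: 22.48
tool_pos: [0.5767, -0.382, 0.0415]
tcp_rot: [[-0.236, -0.972, 0.004], [-0.972, 0.236, -0.005], [0.004, -0.005, -1.0]]
force: [0.2, -1.0, -0.3]
finger_gap: 0.0092
```

```bash
python3 w.py wrist w10; python3 w.py scene s5;python3 go.py 0.5745 -0.3801 0.07 -103.6;python3 -c "
import cv2,numpy as np
b=cv2.imread('pics/s5.png')[290:380,90:190];a=cv2.imread('pics/w10.png')
cv2.imwrite('pics/c8.png',np.hstack([cv2.resize(a,(480,360)),cv2.resize(b,(320,360),interpolation=0)]))"
```

```text
t 22.58 pos [ 0.5769 -0.3822  0.0417] F [ 0.2 -0.  -0.5] gap 0.0095 yaw -103.7 q [-43.  27.  88.  -0.  65.  61.]
shift [-0.0014  0.0027 -0.0284] turn [-0.3 -0.2 -0.1] dist 0.029 rows>= 1.0
```

View pics/c8.png

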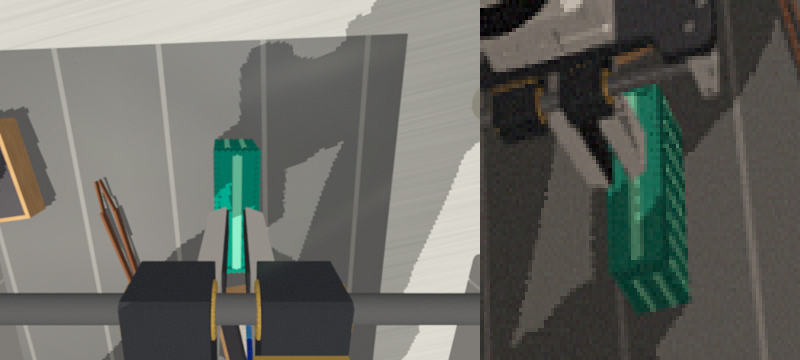

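Call:
{"name": "send_rows", "arguments": {"moves": [[[10,0,0,-0.01,0,0,0],[10,0,0,-0.03,0,0,0],[40,0,0,-0.06,0,0,0],[70,0,0,-0.085,0,0,0],[100,0,0,-0.085,0,0,0]]]}}

```text
time_s: 23.0
tool_pos: [0.5794, -0.3843, 0.1339]
tcp_rot: [[-0.236, -0.972, 0.012], [-0.972, 0.236, -0.013], [0.009, -0.015, -1.0]]
force: [0.9, -0.5, 0.9]
finger_gap: 0.0263
```

```bash
cat > meas.py <<'E'
from h import *
from plant import *
import sys
from scipy.spatial.transform import Rotation as Ro
from scipy.optimize import differential_evolution
tag=sys.argv[1]
p={k:vision.capture(k) for k in('wrist','scene')}
ms={}
for k in p:
    h=cv2.cvtColor(p[k]['frame'],cv2.COLOR_RGB2HSV)
    m=cv2.inRange(h,(68,80,30),(94,255,255))
    n,l,s,_=cv2.connectedComponentsWithStats(cv2.morphologyEx(m,cv2.MORPH_CLOSE,np.ones((5,5))))
    i=1+np.argmax(s[1:,4]); ms[k]=l==i; print(k,s[i])
C=np.array([[sx*.046,sy*.016,sz*.027] for sx in(-1,1) for sy in(-1,1) for sz in(-1,1)])
def cost(v):
    R=Ro.from_euler('ZYX',v[3:6],degrees=True).as_matrix()
    P=C@R.T+v[:3]; t=0
    if P[:,2].min()<-.002: t+=-P[:,2].min()*50
    for k in p:
        im=np.zeros((480,640),np.uint8); cv2.fillConvexPoly(im,cv2.convexHull(np.round(proj(p[k],P)*8).astype(np.int32)),1,shift=3)
        im=im>0; A=ms[k].sum()
        t+=(ms[k]&~im).sum()/A+(im&~ms[k]).sum()/A
    return t
c=[float(x) for x in sys.argv[2:5]]
b=None
for lo,hi in ((-100,-50),(-50,50),(50,100)):
    r=differential_evolution(cost,[(c[0]-.03,c[0]+.03),(c[1]-.03,c[1]+.03),(.01,.05),(c[2]-25,c[2]+25),(-15,15),(lo,hi)],maxiter=60,popsize=10,seed=1,tol=1e-5)
    print(lo,hi,np.round(r.x,4),round(r.fun,3))
    if b is None or r.fun<b.fun:b=r
v=b.x;P=C@Ro.from_euler('ZYX',v[3:],degrees=True).as_matrix().T+v[:3]
E=[(i,j) for i in range(8) for j in range(i) if bin(i^j).count('1')==1]
row=[]
for k in p:
    im=p[k]['frame'][:,:,::-1].copy(); u=proj(p[k],P)
    a,bb=np.clip(u.mean(0)-[80,75],0,[480,330]).astype(int)
    im=cv2.resize(im[bb:bb+150,a:a+160],(400,375)); u=(u-[a,bb])*2.5
    for i,j in E: cv2.line(im,tuple(int(x) for x in u[i]),tuple(int(x) for x in u[j]),(255,0,255),1)
    row.append(im)
cv2.imwrite(f'pics/{tag}.png',np.hstack(row))
E
python3 meas.py c9 .5745 -.38 -13.6; python3 go.py 0.5745 -0.3801 0.12 -103.6
```

```text
wrist [ 287  174   45  127 5404]
scene [ 128  310   28   59 1299]
-100 -50 [ 5.69800e-01 -3.80400e-01  1.65000e-02  1.06390e+00  2.11210e+00
 -9.10981e+01] 0.953
-50 50 [ 5.74800e-01 -3.80300e-01  2.60000e-02 -1.44342e+01  2.00000e-04
 -2.51410e+00] 0.061
50 100 [ 5.69200e-01 -3.80500e-01  1.47000e-02  2.07600e+00  2.12200e-01
  8.94047e+01] 0.955
t 23.1 pos [ 0.5771 -0.3823  0.1281] F [-0.3  0.2 -1.6] gap 0.0336 yaw -103.7 q [-43.  22.  85.  -0.  73.  61.]
shift [-0.0015  0.0031  0.008 ] turn [-0.4 -0.3 -0.1] dist 0.009 rows>= 1.0
```

View pics/c9.png

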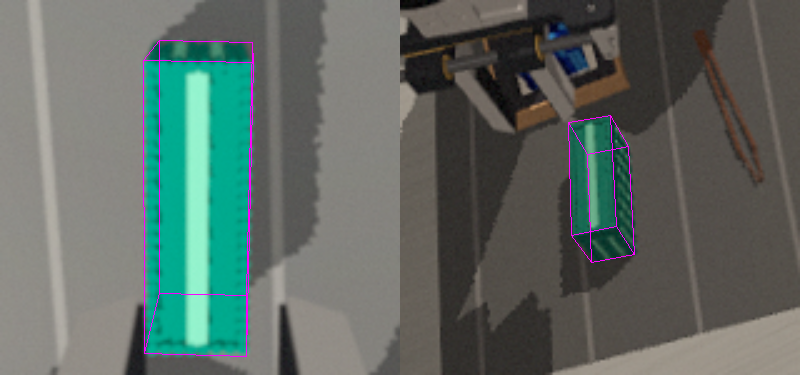

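The case is upright and unmoved at (0.575, -0.380); the jaws slipped over its top edge. I'll regrip lower and softer.

Call:
{"name": "send_rows", "arguments": {"moves": [[[100,-0.001,0.002,-0.005,-0.4,-0.3,0],[100,-0.001,0.002,-0.005,-0.4,-0.3,0],[80,-0.001,0.002,0,-0.4,-0.3,0],[80,-0.001,0.002,0.02,-0.4,-0.3,0],[80,-0.001,0.002,0.04,-0.4,-0.3,0]]], "force": 12}}

```text
time_s: 23.52
tool_pos: [0.5758, -0.3813, 0.0874]
tcp_rot: [[-0.236, -0.972, 0.001], [-0.972, 0.236, -0.001], [0.001, -0.001, -1.0]]
force: [0.1, -0.9, -0.5]
finger_gap: 0.0675
```

```bash
python3 go.py 0.5747 -0.3802 0.0165 -103.8
```

```text
t 23.52 pos [ 0.5758 -0.3813  0.0874] F [ 0.1 -0.9 -0.5] gap 0.0675 yaw -103.7 q [-43.  24.  86.   0.  69.  61.]
shift [-0.0009  0.0015  0.0709] turn [-0.1 -0.   0.1] dist 0.071 rows>= 2.0
```

Call:
{"name": "send_rows", "arguments": {"moves": [[[80,-0.001,0.002,0.015,0,0,0],[80,-0.001,0.002,0.035,0,0,0],[80,-0.001,0.002,0.055,0,0,0],[75,-0.001,0.001,0.067,0,0,0],[70,-0.001,0.001,0.07,0,0,0]]]}}

```text
time_s: 23.93
tool_pos: [0.5731, -0.3783, 0.0132]
tcp_rot: [[-0.236, -0.972, -0.004], [-0.972, 0.236, 0.004], [-0.003, 0.005, -1.0]]
force: [-0.1, 0.9, -0.2]
finger_gap: 0.0675
```

```bash
python3 go.py 0.5747 -0.3802 0.0165 -103.8
```

```text
t 23.93 pos [ 0.5731 -0.3783  0.0132] F [-0.1  0.9 -0.2] gap 0.0675 yaw -103.7 q [-43.  29.  88.   0.  63.  61.]
shift [ 0.0015 -0.0019 -0.0033] turn [0.3 0.1 0.1] dist 0.004 rows>= 1.0
```

Call:
{"name": "send_rows", "arguments": {"moves": [[[60,0.0015,-0.002,-0.003,0.3,0.1,0],[50,0.0015,-0.002,-0.003,0.3,0.1,0],[45,0.0015,-0.002,-0.003,0.3,0.1,0],[42,0.0015,-0.002,-0.003,0.3,0.1,0]]]}}

```text
time_s: 24.27
tool_pos: [0.5756, -0.381, 0.0177]
tcp_rot: [[-0.236, -0.972, 0.003], [-0.972, 0.236, -0.001], [0.0, -0.003, -1.0]]
force: [-0.7, -0.5, 0.3]
finger_gap: 0.0428
```

```bash
python3 w.py wrist w11; python3 go.py 0.5747 -0.3802 0.0165 -103.8
```

```text
t 24.32 pos [ 0.5754 -0.3809  0.0175] F [ 0.1  0.4 -0.3] gap 0.0408 yaw -103.7 q [-43.  29.  88.   0.  63.  61.]
shift [-0.0005  0.0009  0.001 ] turn [-0.1 -0.   0.1] dist 0.001 rows>= 1.0
```

View pics/w11.png

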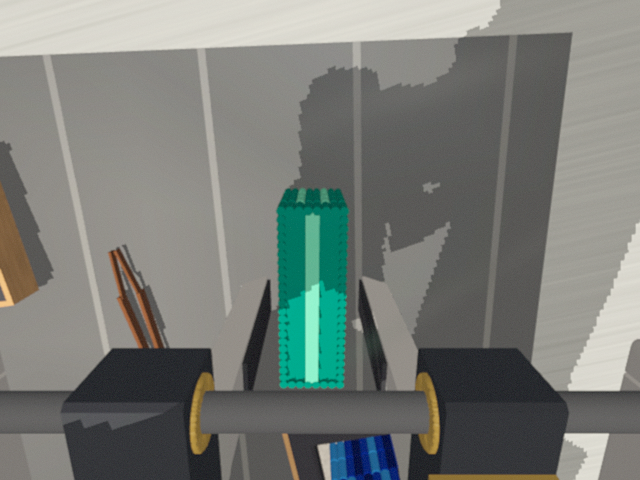

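The jaws straddle the upright case, 278–347 px wide, with a small gap either side. Closing gently.

Call:
{"name": "send_rows", "arguments": {"moves": [[[36,0,0,0.001,0,0,0],[33,0,0,0.001,0,0,0],[30,0,0,0.001,0,0,0],[30,0,0,0.001,0,0,0]]]}}

```text
time_s: 24.65
tool_pos: [0.576, -0.381, 0.0173]
tcp_rot: [[-0.236, -0.972, 0.004], [-0.972, 0.236, -0.001], [0.0, -0.004, -1.0]]
force: [-0.2, 1.1, 3.2]
finger_gap: 0.0318
```

Call:
{"name": "send_rows", "arguments": {"moves": [[[25,0,0,0,0,0,0],[20,0,0,0,0,0,0]]]}}

```text
time_s: 24.82
tool_pos: [0.5759, -0.381, 0.0173]
tcp_rot: [[-0.236, -0.972, 0.003], [-0.972, 0.236, -0.001], [0.001, -0.004, -1.0]]
force: [0.3, -0.2, 1.9]
finger_gap: 0.0318
```

Call:
{"name": "send_rows", "arguments": {"moves": [[[0,0,0,0,0,0,0],[0,0,0,-0.002,0,0,0],[0,0,0,-0.006,0,0,0],[0,0,0,-0.012,0,0,0]]], "force": 14}}

```text
time_s: 25.15
tool_pos: [0.5751, -0.3804, 0.0285]
tcp_rot: [[-0.236, -0.972, 0.002], [-0.972, 0.236, -0.0], [-0.0, -0.002, -1.0]]
force: [0.0, 0.6, -1.4]
finger_gap: 0.0315
```

```bash
python3 w.py wrist w12; python3 w.py scene s6; python3 go.py 0.5747 -0.3802 0.2 -103.8; python3 -c "
import cv2,numpy as np
b=cv2.imread('pics/s6.png')[290:380,90:190];a=cv2.imread('pics/w12.png')
cv2.imwrite('pics/c10.png',np.hstack([cv2.resize(a,(480,360)),cv2.resize(b,(320,360),interpolation=0)]))"
```

```text
t 25.25 pos [ 0.5765 -0.3816  0.0306] F [ 0.6 -1.2 -1.1] gap 0.0316 yaw -103.7 q [-43.  28.  88.   0.  64.  61.]
shift [-0.0007  0.0012 -0.1694] turn [-0.3 -0.1  0.1] dist 0.169 rows>= 5.0
```

View pics/c10.png

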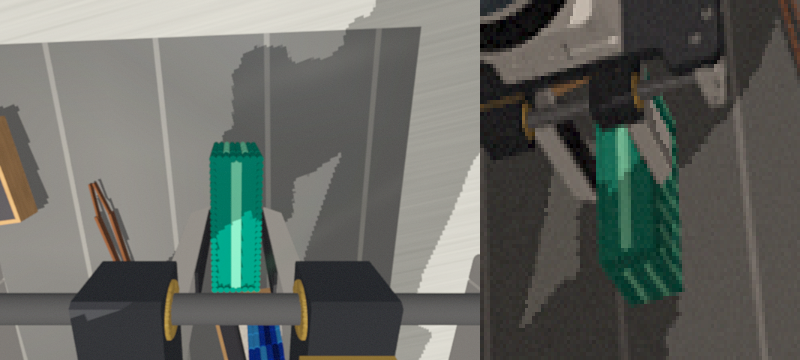

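Call:
{"name": "send_rows", "arguments": {"moves": [[[0,0,0,-0.012,0,0,0],[0,0,0,-0.04,0,0,0],[0,0,0,-0.075,0,0,0],[0,0,0,-0.113,0,0,0],[0,0,-0.003,-0.15,-0.2,0,-2]]]}}

```text
time_s: 25.67
tool_pos: [0.578, -0.3816, 0.183]
tcp_rot: [[-0.202, -0.979, 0.001], [-0.979, 0.202, -0.002], [0.002, -0.002, -1.0]]
force: [1.3, -0.6, -1.3]
finger_gap: 0.0319
```

```bash
python3 go.py 0.595 0.3837 0.2 -13.7
```

```text
t 25.67 pos [ 0.578  -0.3816  0.183 ] F [ 1.3 -0.6 -1.3] gap 0.0319 yaw -101.6 q [-43.  19.  82.  -0.  78.  59.]
shift [-0.7529  0.1379 -0.0185] turn [  0.   -0.1 -87.9] dist 0.766 rows>= 19.0
```

Call:
{"name": "send_rows", "arguments": {"moves": [[[0,-0.022,0.004,-0.006,0,0,-3],[0,-0.052,0.01,-0.012,0,0,-7],[0,-0.088,0.016,-0.017,0,0,-11.5],[0,-0.125,0.023,-0.018,0,0,-16],[0,-0.163,0.03,-0.018,0,0,-20.5]]]}}

```text
time_s: 26.08
tool_pos: [0.5817, -0.2148, 0.2025]
tcp_rot: [[0.157, -0.988, 0.003], [-0.988, -0.157, -0.003], [0.004, -0.003, -1.0]]
force: [2.0, -0.6, -1.6]
finger_gap: 0.032
```

```bash
python3 go.py 0.595 0.3837 0.2 -13.7
```

```text
t 26.08 pos [ 0.5817 -0.2148  0.2025] F [ 2.  -0.6 -1.6] gap 0.032 yaw -81.0 q [-31.   9.  93.  -0.  78.  50.]
shift [-0.589  -0.107   0.0006] turn [ -0.   -0.3 -67.3] dist 0.599 rows>= 15.0
```

Call:
{"name": "send_rows", "arguments": {"moves": [[[0,-0.037,-0.007,0,0,0,-4.5],[0,-0.075,-0.014,0,0,0,-9],[0,-0.113,-0.021,0,0,0,-13.5],[0,-0.151,-0.027,0,0,0,-18],[0,-0.189,-0.034,0,0,-0.2,-22.5]]]}}

```text
time_s: 26.5
tool_pos: [0.5852, -0.0209, 0.203]
tcp_rot: [[0.526, -0.85, 0.003], [-0.85, -0.526, -0.0], [0.002, -0.003, -1.0]]
force: [-0.4, -0.2, -2.3]
finger_gap: 0.0319
```

```bash
python3 go.py 0.595 0.3837 0.2 -13.7
```

```text
t 26.5 pos [ 0.5852 -0.0209  0.203 ] F [-0.4 -0.2 -2.3] gap 0.0319 yaw -58.3 q [-13.   4.  98.   0.  78.  45.]
shift [-0.339  -0.2211  0.003 ] turn [ -0.1  -0.1 -44.6] dist 0.405 rows>= 10.0
```

Call:
{"name": "send_rows", "arguments": {"moves": [[[0,-0.032,-0.02,0,0,0,-4.5],[0,-0.064,-0.041,0,0,0,-9],[0,-0.095,-0.062,0,0,0,-13.5],[0,-0.127,-0.083,0,0,0,-18],[0,-0.158,-0.103,0,0,0,-22.5]]]}}

```text
time_s: 26.92
tool_pos: [0.5895, 0.1697, 0.2041]
tcp_rot: [[0.814, -0.581, 0.004], [-0.581, -0.814, 0.0], [0.003, -0.003, -1.0]]
force: [1.0, 0.2, -2.4]
finger_gap: 0.032
```

```bash
python3 go.py 0.595 0.3837 0.15 -13.7
```

```text
t 26.92 pos [0.5895 0.1697 0.2041] F [ 1.   0.2 -2.4] gap 0.032 yaw -35.5 q [ 5.  8. 94. -0. 78. 41.]
shift [-0.1201 -0.1773  0.0542] turn [ -0.1  -0.2 -21.8] dist 0.221 rows>= 6.0
```

Call:
{"name": "send_rows", "arguments": {"moves": [[[0,-0.021,-0.031,0.003,0,0,-4.5],[0,-0.042,-0.062,0.008,0,0,-9],[0,-0.062,-0.092,0.015,0,0,-13.5],[0,-0.082,-0.121,0.024,0,0,-17.5],[0,-0.1,-0.148,0.034,0,0,-20.5]]]}}

```text
time_s: 27.33
tool_pos: [0.5942, 0.3506, 0.1713]
tcp_rot: [[0.967, -0.255, 0.006], [-0.255, -0.967, 0.001], [0.006, -0.002, -1.0]]
force: [-0.7, 0.0, -0.9]
finger_gap: 0.0319
```

```bash
python3 go.py 0.595 0.3837 0.11 -13.7
```

```text
t 27.33 pos [0.5942 0.3506 0.1713] F [-0.7  0.  -0.9] gap 0.0319 yaw -14.8 q [21. 19. 83. -0. 77. 36.]
shift [-0.008  -0.0321  0.0614] turn [-0.1 -0.3 -1.1] dist 0.07 rows>= 2.0
```

Call:
{"name": "send_rows", "arguments": {"moves": [[[0,-0.004,-0.018,0.012,0,-0.3,-1],[0,-0.007,-0.028,0.028,0,-0.3,-1],[0,-0.008,-0.032,0.045,0,-0.3,-1],[0,-0.008,-0.032,0.06,0,-0.3,-1],[0,-0.008,-0.032,0.07,0,-0.3,-1]]]}}

```text
time_s: 27.75
tool_pos: [0.5942, 0.3833, 0.0997]
tcp_rot: [[0.971, -0.238, -0.001], [-0.238, -0.971, 0.001], [-0.001, -0.001, -1.0]]
force: [-0.6, -0.1, -0.9]
finger_gap: 0.0318
```

```bash
python3 go.py 0.595 0.3837 0.05 -13.7
```

```text
t 27.75 pos [0.5942 0.3833 0.0997] F [-0.6 -0.1 -0.9] gap 0.0318 yaw -13.8 q [24. 25. 83.  0. 71. 37.]
shift [ 0.0008 -0.0005  0.0497] turn [-0.   0.1 -0.1] dist 0.05 rows>= 2.0
```

Call:
{"name": "send_rows", "arguments": {"moves": [[[0,0.001,0,0.013,0,0,0],[0,0.001,0,0.028,0,0,0],[0,0.001,0,0.04,0,0,0],[0,0.001,0,0.047,0,0,0],[0,0.001,0,0.049,0,0,0]]]}}

```text
time_s: 28.17
tool_pos: [0.5942, 0.3823, 0.0486]
tcp_rot: [[0.971, -0.238, -0.004], [-0.238, -0.971, -0.0], [-0.003, 0.001, -1.0]]
force: [-0.5, 0.1, -0.6]
finger_gap: 0.0318
```

```bash
python3 w.py wrist w13; python3 w.py scene s7; python3 go.py 0.595 0.3837 0.026 -13.7; python3 -c "
import cv2,numpy as np
b=cv2.imread('pics/s7.png')[140:250,410:530];a=cv2.imread('pics/w13.png')
cv2.imwrite('pics/c11.png',np.hstack([cv2.resize(a,(480,360)),cv2.resize(b,(320,360),interpolation=0)]))"
```

```text
t 28.27 pos [0.5951 0.3829 0.0504] F [-0.2  0.2 -0.7] gap 0.0317 yaw -13.8 q [24. 29. 84.  0. 67. 37.]
shift [-0.0002 -0.0007  0.0244] turn [-0.   0.1 -0.1] dist 0.024 rows>= 1.0
```

View pics/c11.png

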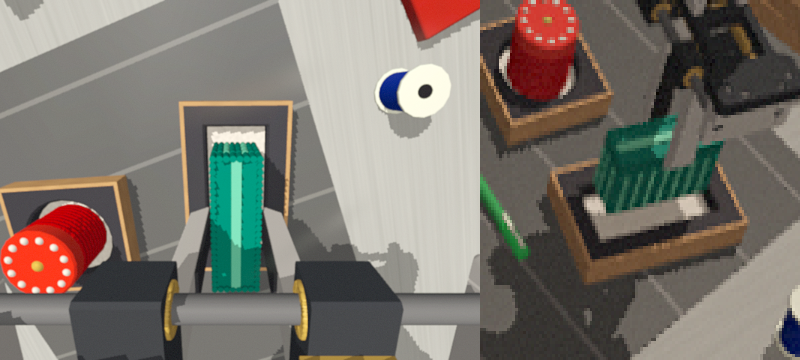

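The case is level and aligned with its cut-out: wrist crop 210–262 against floor 207–265. I'll lower it.

Call:
{"name": "send_rows", "arguments": {"moves": [[[0,0,-0.001,0.006,0,0,0],[0,0,-0.001,0.013,0,0,0],[0,0,-0.001,0.019,0,0,0],[0,0,-0.001,0.0225,0,0,0],[0,0,-0.001,0.0245,0,0,0]]]}}

```text
time_s: 28.68
tool_pos: [0.5946, 0.3836, 0.0253]
tcp_rot: [[0.971, -0.238, -0.003], [-0.238, -0.971, -0.0], [-0.003, 0.001, -1.0]]
force: [-3.8, -2.3, 7.7]
finger_gap: 0.0318
```

Call:
{"name": "send_rows", "arguments": {"moves": [[[0,0,0,0,0,0,0],[0,0,0,0.0005,0,0,0]]]}}

```text
time_s: 28.85
tool_pos: [0.5946, 0.3835, 0.0253]
tcp_rot: [[0.971, -0.238, -0.003], [-0.238, -0.971, -0.001], [-0.003, 0.001, -1.0]]
force: [-3.0, -2.0, 4.4]
finger_gap: 0.0317
```

Call:
{"name": "send_rows", "arguments": {"moves": [[[38,0,0,0,0,0,0],[45,0,0,0,0,0,0],[52,0,0,0,0,0,0],[58,0,0,-0.002,0,0,0],[62,0,0,-0.006,0,0,0]]]}}

```text
time_s: 29.27
tool_pos: [0.5944, 0.3834, 0.031]
tcp_rot: [[0.971, -0.238, -0.004], [-0.238, -0.971, -0.001], [-0.004, 0.002, -1.0]]
force: [0.5, -0.2, -0.8]
finger_gap: 0.057
```

Call:
{"name": "send_rows", "arguments": {"moves": [[[65,0,0,-0.018,0,0,0],[70,0,0,-0.045,0,0,0],[80,0,0,-0.08,0,0,0],[100,0,0,-0.115,0,0,0],[100,0,0.01,-0.15,0,0,0]]]}}

```text
time_s: 29.68
tool_pos: [0.5925, 0.3747, 0.183]
tcp_rot: [[0.972, -0.237, -0.004], [-0.237, -0.972, -0.0], [-0.003, 0.001, -1.0]]
force: [1.3, 0.5, -0.1]
finger_gap: 0.0821
```

```bash
python3 w.py wrist w14; python3 go.py 0.40 0.20 0.3 -13.7
```

```text
t 29.73 pos [0.5964 0.3745 0.1927] F [3.2 0.1 5.6] gap 0.0861 yaw -13.8 q [23. 20. 80.  0. 79. 37.]
shift [-0.1484  0.2156 -0.1098] turn [-0.3 -0.4 -0.1] dist 0.284 rows>= 7.0
```

View pics/w14.png

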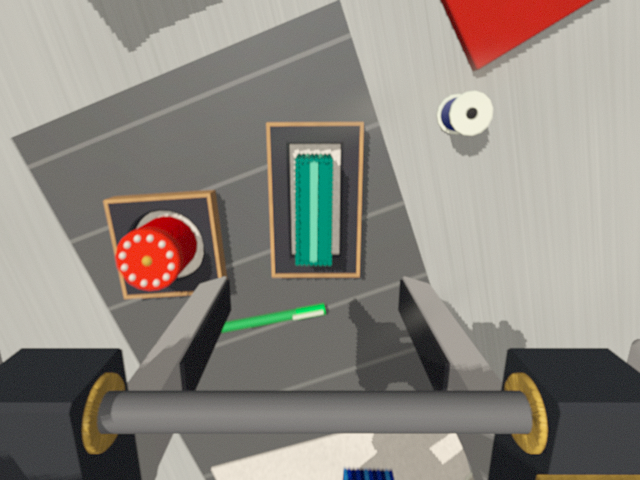

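The case stands in its cut-out at (315,205) with margins all round. I'll back off and do the final check.

Call:
{"name": "send_rows", "arguments": {"moves": [[[100,-0.015,0.02,-0.02,0,0,0],[100,-0.035,0.05,-0.04,0,0,0],[100,-0.055,0.08,-0.055,0,0,0],[100,-0.07,0.1,-0.065,0,0,0],[100,-0.07,0.1,-0.065,0,0,0]]]}}

```text
time_s: 30.15
tool_pos: [0.503, 0.2926, 0.2604]
tcp_rot: [[0.971, -0.239, 0.014], [-0.239, -0.971, 0.005], [0.012, -0.009, -1.0]]
force: [0.3, 0.6, 0.7]
finger_gap: 0.0939
```

Call:
{"name": "send_rows", "arguments": {"moves": [[[100,0,0,0,0,0,0],[100,0,0,0,0,0,0],[100,0,0,0,0,0,0],[100,0,0,0,0,0,0]]]}}

```text
time_s: 30.48
tool_pos: [0.5033, 0.2929, 0.2595]
tcp_rot: [[0.971, -0.238, 0.013], [-0.239, -0.971, 0.005], [0.011, -0.008, -1.0]]
force: [0.6, 0.3, -0.8]
finger_gap: 0.0942
```

Run:
```python
from h import *
from plant import *
res=pickle.load(open('res.pkl','rb'))
o=get_obs(); print(o['time_s'],o['tool_pos'],o['force'])
p=vision.capture('scene'); t=vision.capture('top'); im=p['frame'][:,:,::-1].copy()
cv2.imwrite('pics/fin_raw.png',im)
for n,b,dy in (('square_pot','box_square',0),('round_pot','box_round',0),('small_pot','box_small',0),('long_case','box_long',np.pi/2)):
    a=res[b][2]+dy; c,s=np.cos(a),np.sin(a)
    P=shape(n)@np.array([[c,-s,0],[s,c,0],[0,0,1]]).T+[res[b][0],res[b][1],.008]
    cv2.polylines(im,[np.round(cv2.convexHull(proj(p,P).astype(np.float32))).astype(np.int32)],True,(255,0,255),1)
    for q in (p,t):
        r=nets.tip_of(q,n); print(n,[ (np.round(x['at'],3),round(x['confidence'],2)) for x in r[:1]], np.round(res[b][:2],3))
a=res['unfinished'];
for q in (p,t): print('unf',[(np.round(x['at'],3),round(x['confidence'],2)) for x in nets.tip_of(q,'unfinished')[:1]])
cv2.imwrite('pics/fin.png',cv2.resize(im[120:400,60:540],(800,467)))
```

```text
30.4833 [0.50330209 0.29287813 0.25947511] [ 0.6179132   0.26576198 -0.81163829]
square_pot [(array([ 0.432, -0.388,  0.008]), 0.71)] [ 0.43  -0.386]
square_pot [(array([ 0.432, -0.388,  0.009]), 0.55)] [ 0.43  -0.386]
round_pot [(array([0.446, 0.376, 0.012]), 0.68)] [0.444 0.374]
round_pot [(array([0.594, 0.381, 0.001]), 0.26)] [0.444 0.374]
small_pot [(array([ 0.64 , -0.183,  0.011]), 0.94)] [ 0.643 -0.18 ]
small_pot [(array([ 0.643, -0.181,  0.004]), 0.73)] [ 0.643 -0.18 ]
long_case [(array([0.591, 0.382, 0.008]), 0.62)] [0.594 0.383]
long_case [(array([0.596, 0.384, 0.003]), 0.59)] [0.594 0.383]
unf [(array([0.566, 0.012, 0.003]), 0.74)]
unf [(array([0.57 , 0.006, 0.005]), 0.9)]
```

View pics/fin.png

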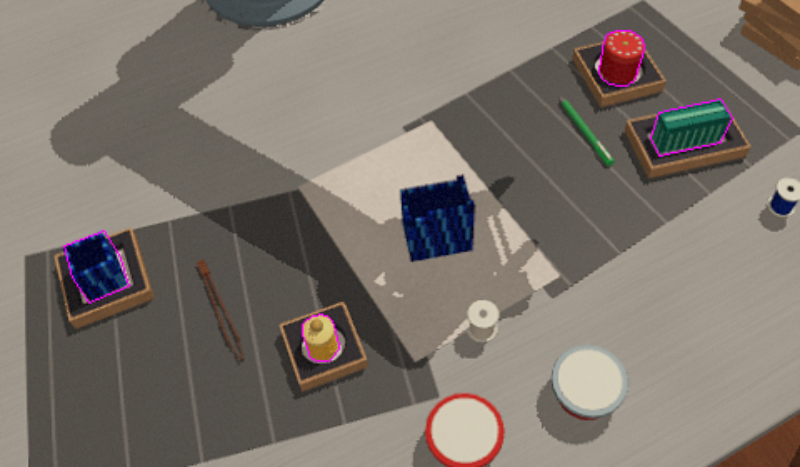

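All four pieces match their predicted outlines standing on the cut-out floors, and the unfinished box has not moved. Handing in.

```bash
python3 -c "
from plant import *
print(sign_off())"
```

```text
the job is handed in; nothing more can be done
None
```

All four pieces are packed upright in their matching boxes, in the order asked: square pot, large round pot, small round pot, long case. I lowered each one slowly until the wrist force showed floor contact at the expected height, then released it. The job was handed in at about 31 s.

**Problem on the way:** my first grip on the long case failed. The jaws slipped over its top edge and tilted it about 12° on the table, with a wrist force of about 17 N. I backed off, saw it standing upright in its original place, and regripped it lower and softer without trouble.

**Last checks:**
- **Outlines:** in the scene camera, all four pieces match the outlines predicted for pieces standing on the cut-out floors.
- **Positions:** the networks put every piece within about 4 mm of its box centre, with undersides at 3–12 mm against the 8 mm floor.
- **Disagreement:** in the top view, the network placed the round pot at the long case's box with low confidence (0.26). The scene view and the outline both contradict that, so I took it as a misdetection.
- **Unfinished box:** it reads the same as at the start, within measurement error.

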